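# Clear the bead checking bench

### The arm

A 6-joint arm with a two-finger parallel gripper is mounted at the origin on the work surface. World frame = base frame: x ahead of the robot, y to its left, z up, the work surface at z = 0. Lengths are in m, angles in rad, forces in N, time in s.
With the tool pointing down it reaches from about 0.425 to 0.95 m from the base axis. Payload 3.5 kg.
Tool frame: the origin (TCP) lies midway between the tips of the shut fingers; the grasp point (between the pads) lies 19 mm behind it; z points along the fingers, y is the direction in which the jaws open and shut (so a half turn about z gives the same grasp; the last joint's range is limited). The gripper opens to 85 mm and grips with 20 to 120 N. Pads are 22 mm wide; open, the fingers measure 114 mm over their backs; the gripper's body (76 mm by 85 mm) begins 54 mm behind the grasp point. The pads swing forward as they close: fully open they stand 13 mm farther back than shut.
Start: joints at [1.138, 0.286, 1.577, -0, 1.279, -0.15], TCP at [0.188, 0.648, 0.231] pointing down, gripper open.
Joint ranges: [-2.77, 2.77], [-0.9, 2.22], [0.21, 2.48], [-1.53, 4.67], [0.24, 2.81], [-2.84, 2.84]. Speed limits (rad/s): [2.79, 2.79, 3.14, 3.14, 3.14, 3.14].

### API

Orientations are given as a unit quaternion [x, y, z, w].
In Python, from plant import ctrl gives the robot as it stands.
- The arm moves only by the tool apply_moves, never from a script. Its argument "moves" is a list that holds one entry, the list of rows, each a list of 7 numbers: the shift along the tool's x, y, z in m, then the turn, a rotation vector about the tool's x, y, z in degrees, then the gripper's target within -1 to 1 (shut at 1, half-way at 0, fully open at -1). In form: [[[tx, ty, tz, ax, ay, az, hand], ...]]. A call has 1 to 12 rows; each row shifts and turns the pose as measured when the row begins, along the tool's axes as they then stand; what a row does not reach is not made up. A row lasts 1/10 s, in which the tool goes at most 50 mm and 8.59 degrees, less where a joint would pass 70% of its speed; a pose out of reach is approached as far as the arm can. A call with a gripper value outside its range is refused whole. The fingers move at their own pace and stop on an object; "force" is the grip in N (left out, the last holds). Time passes only in rows, so rows that do not move let the fingers close. It gives the time, the measured TCP pose, the force and the opening at its end, in the units of the state.
- ctrl.get_state(): the state, without advancing time (a new reading comes with each control period).
- ctrl.read_camera(name): name is "side" or "top"; returns the picture (480x640x3 uint8, red, green, blue); there is no depth.
- ctrl.get_calibration(name): a dict with "camera_matrix" (3x3 intrinsics, pixels), "cam_to_world" (4x4, takes a point from camera to world coordinates). Camera axes: x right, y up, looking along -z (the intrinsics and any distortion apply to the point x, -y, -z); pixel columns grow to the right and rows downward; lengths in m; the calibration is good to about 2 mm. A picture is of the moment at which its call begins. get_calibration takes no time and is no camera call.
- ctrl.sign_off(): hands the job in, once; it reports no verdict.
The state is a dict: "time": time; "qpos": joint angles; "dq": joint speeds; "joint_efforts": joint torques, N m; "eef_pos": TCP position; "tcp_rot": TCP orientation; "contact_force": force on the tool from outside, world axes, zero at the start; "wrist_torque": the same for the moment, N m; "opening": opening from 0.0 (shut) to 1.0 (fully open).
Only numpy, scipy, OpenCV 4.12 (cv2) and the standard library are available. Lean on these libraries where they do the work, as an engineer would, in place of code of your own. Each camera call takes 0.05 s, during which the arm holds its last target. There are 200 camera calls.

### The job

Clear the checked batch off the bench: set every green-tagged pendant case flat in a pocket of the green rack and every red-tagged one flat in a pocket of the red rack, one to a pocket. Lift the handle end of the sorting tray so that all its spare beads slide off into the blue basket, and let it back down until it rests level. Set the case without a tag on the middle of the emptied mat, to be checked again, and leave the other things on the bench where they are.

Things in the scene. Friction and masses are not known exactly. Their poses are not given: they have to be found in the camera images.
- green_case0_center (a point): small dark-wood pendant case, box 36 (x) x 48 (y) x 34 mm (z, height), 32 to 52 g, with a round green (passed) tag 26 mm across on its lid; this point is the middle of the box. At the start it stands lid up on a fixed dark grey mat 2 mm thick, its neighbours 20 mm or more away (absent in some starts)
- green_case1_center (a point): small dark-wood pendant case, box 36 (x) x 48 (y) x 34 mm (z, height), 32 to 52 g, with a round green (passed) tag 26 mm across on its lid; this point is the middle of the box. At the start it stands lid up on a fixed dark grey mat 2 mm thick, its neighbours 20 mm or more away (absent in some starts)
- green_case2_center (a point): small dark-wood pendant case, box 36 (x) x 48 (y) x 34 mm (z, height), 32 to 52 g, with a round green (passed) tag 26 mm across on its lid; this point is the middle of the box. At the start it stands lid up on a fixed dark grey mat 2 mm thick, its neighbours 20 mm or more away (absent in some starts)
- red_case0_center (a point): small dark-wood pendant case, box 36 (x) x 48 (y) x 34 mm (z, height), 32 to 52 g, with a round red (rejected) tag 26 mm across on its lid; this point is the middle of the box. At the start it stands lid up on a fixed dark grey mat 2 mm thick, its neighbours 20 mm or more away (absent in some starts)
- red_case1_center (a point): small dark-wood pendant case, box 36 (x) x 48 (y) x 34 mm (z, height), 32 to 52 g, with a round red (rejected) tag 26 mm across on its lid; this point is the middle of the box. At the start it stands lid up on a fixed dark grey mat 2 mm thick, its neighbours 20 mm or more away (absent in some starts)
- red_case2_center (a point): small dark-wood pendant case, box 36 (x) x 48 (y) x 34 mm (z, height), 32 to 52 g, with a round red (rejected) tag 26 mm across on its lid; this point is the middle of the box. At the start it stands lid up on a fixed dark grey mat 2 mm thick, its neighbours 20 mm or more away (absent in some starts)
- pass_rack: fixed green plastic rack for green-tagged cases, 56 (x) x 196 (y) x 13 mm high; origin at the centre of its underside, on the table; three open pockets in a row, centred at y = -64, 0 and +64 mm in its frame (x = 0), each 48 (x) x 60 mm (y) inside; floor 4 mm thick, all walls 4 mm thick and rising 9 mm above the floor. One case fits per pocket, its 48 mm side along y, with 6 mm to spare all round
- reject_rack: fixed red plastic rack for red-tagged cases, 56 (x) x 196 (y) x 13 mm high; origin at the centre of its underside, on the table; three open pockets in a row, centred at y = -64, 0 and +64 mm in its frame (x = 0), each 48 (x) x 60 mm (y) inside; floor 4 mm thick, all walls 4 mm thick and rising 9 mm above the floor. One case fits per pocket, its 48 mm side along y, with 6 mm to spare all round
- tray (a joint): tilt of the cream sorting tray on its grey stand, rad: 0 is level (resting on its stop), 1.0 the end of its travel. The handle end rises and the open end, over the basket, dips. The hinge is damped and has no catch: let go, the tray (350 g) sinks back to level by itself in a few seconds. Tray inside 176 mm long x 142 mm wide, side walls 22 mm above its floor, open at the hinge end. The friction angle of beads on the tray is 26 to 36 degrees
- tray_handle (a point): middle of the tray's wooden handle, a round bar 12 mm thick and 90 mm long, parallel to the hinge, held by a strut at either end, 45 mm out from the tray's rear wall; 107 mm above the table when the tray is level. It can be pinched from above across the bar, which can turn between the fingers. It moves with the tray, on an arc about the hinge; its x axis points level from handle to hinge when the tray is level
- tray_hinge (a point): middle of the tray's hinge axis (along this frame's y), fixed on the stand, 95 mm above the table and 205 mm level from the handle bar; its x axis points from the handle towards the basket
- basket_in (a point): centre of the inner floor of the fixed blue basket below the open end of the tray, 4 mm above the table; inside 142 (x) x 192 mm (y), walls 4 mm thick, rim 60 mm above the table; same axes as tray_hinge
- bead0_center (a point): loose drum-shaped wooden bead, 26 mm across and 22 mm high, 14 g, standing on end on the tray at the start (absent in some starts); this point is its middle
- bead1_center (a point): loose drum-shaped wooden bead, 26 mm across and 22 mm high, 14 g, standing on end on the tray at the start (absent in some starts); this point is its middle
- bead2_center (a point): loose drum-shaped wooden bead, 26 mm across and 22 mm high, 14 g, standing on end on the tray at the start (absent in some starts); this point is its middle
- bead3_center (a point): loose drum-shaped wooden bead, 26 mm across and 22 mm high, 14 g, standing on end on the tray at the start (absent in some starts); this point is its middle
- bead4_center (a point): loose drum-shaped wooden bead, 26 mm across and 22 mm high, 14 g, standing on end on the tray at the start (absent in some starts); this point is its middle
- bead5_center (a point): loose drum-shaped wooden bead, 26 mm across and 22 mm high, 14 g, standing on end on the tray at the start (absent in some starts); this point is its middle
- plain_case_center (a point): pendant case like the others (36 x 48 x 34 mm, 32 to 52 g) but with no tag on its lid, standing lid up on the table beside the racks; this point is the middle of the box
- mat: dark grey checking mat, fixed, 172 (x) x 270 (y) x 2 mm, on which the tagged cases stand at the start; origin at the centre of its underside, on the table
- bracelet_mid (a point): finished bead bracelet, loose, 68 mm across, 12 mm high, lying on the near side between the mat and the tray, to be left alone; point at its middle
- spool_mid (a point): dark cord spool, loose, 52 mm across, 40 mm high, to be left alone; point at its middle
- jar_mid (a point): amber jar with white cap, loose, 68 mm across, 75 mm high, to be left alone; point half-way up
- cup_mid (a point): white cup, loose, 80 mm across, 85 mm high, to be left alone; point half-way up

How it is judged:
On the way:
1. the tray is tipped well up by its handle end (more than 0.6 rad) (value of joint tray above 0.6 rad), for 0.2 s.
At the end, for the whole second after the job is handed in: Green-tagged cases in green-rack pockets, red-tagged in red-rack pockets (middle within 11 mm of pocket centre each way, under 27 mm above rack underside); untagged case within 30 mm of mat middle each way; all beads in the blue basket; tray level within 0.05 rad (x of green_case0_center in the frame of pass_rack between -0.011 and 0.011 m and (y of green_case0_center in the frame of pass_rack between -0.075 and -0.053 m or y of green_case0_center in the frame of pass_rack between -0.011 and 0.011 m or y of green_case0_center in the frame of pass_rack between 0.053 and 0.075 m) and z of each of green_case0_center, green_case1_center, green_case2_center in the frame of pass_rack below 0.027 m and x of green_case1_center in the frame of pass_rack between -0.011 and 0.011 m and (y of green_case1_center in the frame of pass_rack between -0.075 and -0.053 m or y of green_case1_center in the frame of pass_rack between -0.011 and 0.011 m or y of green_case1_center in the frame of pass_rack between 0.053 and 0.075 m) and x of green_case2_center in the frame of pass_rack between -0.011 and 0.011 m and (y of green_case2_center in the frame of pass_rack between -0.075 and -0.053 m or y of green_case2_center in the frame of pass_rack between -0.011 and 0.011 m or y of green_case2_center in the frame of pass_rack between 0.053 and 0.075 m) and x of red_case0_center in the frame of reject_rack between -0.011 and 0.011 m and (y of red_case0_center in the frame of reject_rack between -0.075 and -0.053 m or y of red_case0_center in the frame of reject_rack between -0.011 and 0.011 m or y of red_case0_center in the frame of reject_rack between 0.053 and 0.075 m) and z of each of red_case0_center, red_case1_center, red_case2_center in the frame of reject_rack below 0.027 m and x of red_case1_center in the frame of reject_rack between -0.011 and 0.011 m and (y of red_case1_center in the frame of reject_rack between -0.075 and -0.053 m or y of red_case1_center in the frame of reject_rack between -0.011 and 0.011 m or y of red_case1_center in the frame of reject_rack between 0.053 and 0.075 m) and x of red_case2_center in the frame of reject_rack between -0.011 and 0.011 m and (y of red_case2_center in the frame of reject_rack between -0.075 and -0.053 m or y of red_case2_center in the frame of reject_rack between -0.011 and 0.011 m or y of red_case2_center in the frame of reject_rack between 0.053 and 0.075 m) and x of bead0_center in the frame of basket_in between -0.071 and 0.071 m and y of bead0_center in the frame of basket_in between -0.096 and 0.096 m and z of each of bead0_center, bead1_center, bead2_center, bead3_center, bead4_center, bead5_center in the frame of basket_in below 0.055 m and x of bead1_center in the frame of basket_in between -0.071 and 0.071 m and y of bead1_center in the frame of basket_in between -0.096 and 0.096 m and x of bead2_center in the frame of basket_in between -0.071 and 0.071 m and y of bead2_center in the frame of basket_in between -0.096 and 0.096 m and x of bead3_center in the frame of basket_in between -0.071 and 0.071 m and y of bead3_center in the frame of basket_in between -0.096 and 0.096 m and x of bead4_center in the frame of basket_in between -0.071 and 0.071 m and y of bead4_center in the frame of basket_in between -0.096 and 0.096 m and x of bead5_center in the frame of basket_in between -0.071 and 0.071 m and y of bead5_center in the frame of basket_in between -0.096 and 0.096 m and value of joint tray below 0.05 rad and x of plain_case_center in the frame of mat between -0.03 and 0.03 m and y of plain_case_center in the frame of mat between -0.03 and 0.03 m and z of plain_case_center in the frame of mat below 0.03 m); the robot touches nothing.
It fails at once if a bystander (bracelet, spool, jar, cup) is moved more than 30 mm (distance of any of bracelet_mid, spool_mid, jar_mid, cup_mid from where it was at the start of the episode above 0.03 m).
Of green_case0, green_case1, green_case2 only 2 to 3 are there at a start; the rules pass over those that are not, and their reading is None.
Of red_case0, red_case1, red_case2 only 2 to 3 are there at a start; the rules pass over those that are not, and their reading is None.
Of bead0, bead1, bead2, bead3, bead4, bead5 only 3 to 6 are there at a start; the rules pass over those that are not, and their reading is None.
At some moment in a run one of green_case0, green_case1, green_case2, red_case0, red_case1, red_case2, plain_case may be knocked a few centimetres aside while the robot is not near it.
Once in a run the grip may slacken for a moment while it holds something.
It also fails if it takes over 208 s, if anything falls off the work surface, if the arm or the gripper's body presses on something with over 40 N, if the wrist force passes 120 N, or if a joint passes its speed limit or range.

## Working session

There is one attempt and no reset: what is moved stays moved. The work goes in short steps, Python scripts to look and compute and a tool call to move; the robot and the scene stay as the last step left them, time stands still between calls to the robot, and variables do not carry over. Pictures are saved under pics/ and viewed, about 12 in all and at most 16, crops included, and the job is handed in when it is done.

Besides the shell and the picture viewer there is one more tool, called as name([rows], argument=value, ...), one row to a line, values as JSON. apply_moves: Moves the arm, as the interface text tells. Its arguments: {"type":"object","properties":{"moves":{"type":"array","items":{"type":"array","items":{"type":"array","items":{"type":"number"}}}},"force":{"type":"number"}},"required":["moves"]}

```bash
mkdir -p pics; ls
python3 - <<'E'
from plant import ctrl
import cv2,numpy as np
for n in("side","top"):
    im=ctrl.read_camera(n); cv2.imwrite(f"pics/{n}0.png",im[:,:,::-1]); c=ctrl.get_calibration(n); print(n,{k:np.round(v,4).tolist() if not isinstance(v,str) else v for k,v in c.items()})
print(ctrl.get_state())
E
```

```text
pics
side {'camera_matrix': [[622.7401, 0.0, 318.6464], [0.0, 622.7401, 242.6645], [0.0, 0.0, 1.0]], 'cam_to_world': [[-0.9274, 0.2138, -0.307, 0.204], [-0.3736, -0.4827, 0.7921, 0.9718], [0.0212, 0.8493, 0.5275, 0.7728], [0.0, 0.0, 0.0, 1.0]]}
top {'camera_matrix': [[516.2361, 0.0, 319.8525], [0.0, 516.2361, 242.002], [0.0, 0.0, 1.0]], 'cam_to_world': [[0.0203, 0.9965, -0.0814, 0.4966], [-0.9995, 0.0182, -0.026, -0.058], [-0.0244, 0.0819, 0.9963, 1.248], [0.0, 0.0, 0.0, 1.0]]}
{'time': 0.1, 'qpos': array([ 1.13798874e+00,  2.87123482e-01,  1.57807013e+00, -1.30485030e-05,
        1.27863116e+00, -1.50034573e-01]), 'dq': array([ 1.70344191e-03, -3.48838700e-05, -1.76517587e-03, -1.51340732e-04,
       -8.18006060e-04,  2.43968488e-04]), 'joint_efforts': array([ 8.34490766e-04, -4.07299590e+01, -2.93697846e+01, -1.56272085e-04,
        3.42618194e-03, -2.20972134e-05]), 'eef_pos': array([0.18807283, 0.64762553, 0.23003317]), 'tcp_rot': array([ 1.40913966e-01,  9.90021216e-01, -1.07079555e-03, -3.14676381e-04]), 'contact_force': array([0.97841605, 0.33202227, 0.30575311]), 'wrist_torque': array([-0.03531043,  0.00018775,  0.02487168]), 'opening': 1.0036950224235235}
```

View pics/top0.png

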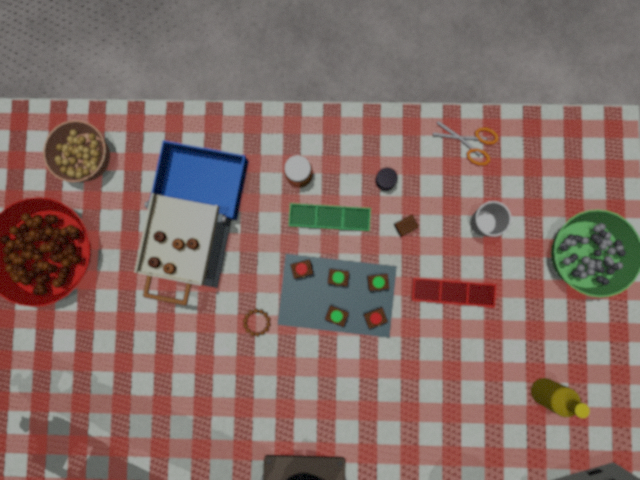

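View pics/side0.png

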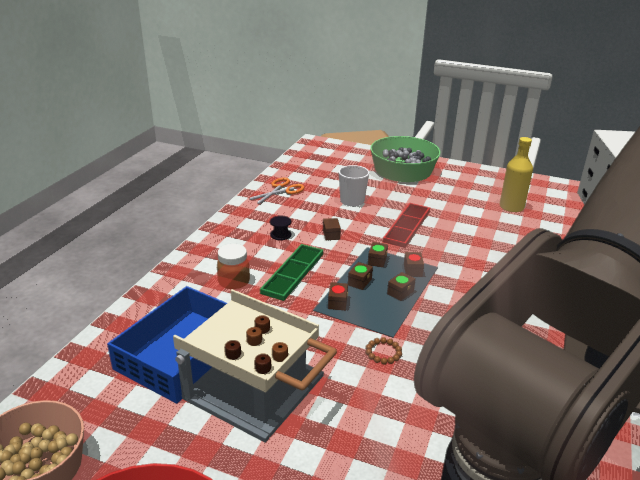

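```bash
cat > h.py <<'E'
from plant import ctrl
import cv2,numpy as np
from scipy.spatial.transform import Rotation as R
def ray(n,uv):
    c=ctrl.get_calibration(n); K=np.array(c["camera_matrix"]); T=np.array(c["cam_to_world"])
    uv=np.atleast_2d(uv).astype(float)
    d=np.c_[(uv[:,0]-K[0,2])/K[0,0],-(uv[:,1]-K[1,2])/K[1,1],-np.ones(len(uv))]@T[:3,:3].T
    return T[:3,3],d
def w(n,uv,z):
    o,d=ray(n,uv); return (o+d*((z-o[2])/d[:,2])[:,None])[:,:2]
def tri(uvt,uvs):
    o1,d1=ray("top",uvt);o2,d2=ray("side",uvs);d1=d1[0];d2=d2[0]
    s,t=np.linalg.lstsq(np.c_[d1,-d2],o2-o1,rcond=None)[0]
    return (o1+s*d1+o2+t*d2)/2, np.linalg.norm(o1+s*d1-o2-t*d2)
def hsv(im): return cv2.cvtColor(im,cv2.COLOR_RGB2HSV)
def blobs(m,amin,amax=1e9):
    cs,_=cv2.findContours(m.astype(np.uint8)*255,cv2.RETR_EXTERNAL,cv2.CHAIN_APPROX_NONE)
    return [c for c in cs if amin<=cv2.contourArea(c)<=amax]
def rect(n,c,z):
    "min-area rect in world plane z: centre, long, short, yaw(deg) of long side wrt world y"
    p=w(n,c.reshape(-1,2),z).astype(np.float32)*1000
    (cx,cy),(a,b),an=cv2.minAreaRect(p)
    if a<b: a,b,an=b,a,an+90
    yaw=(an-90+90)%180-90
    return np.round([cx,cy,a,b,yaw],1)
def go(x,y,z,yaw=None):
    "delta in tool axes to world point; yaw: wanted angle (deg) of tool y wrt world y, mod 180"
    s=ctrl.get_state(); r=R.from_quat(s["tcp_rot"]); M=r.as_matrix(); p=np.array(s["eef_pos"])
    cur=np.degrees(np.arctan2(-M[0,1],M[1,1]))
    print("t",round(s["time"],1),"pos",np.round(p*1000,1),"yaw",round(cur,1),"tilt",np.round(M[:2,2],3),"open",round(s["opening"],3),"F",np.round(s["contact_force"],1),"q6",np.round(s["qpos"][5],2))
    d=M.T@(np.array([x,y,z])-p); print("delta tool mm",np.round(d*1000,1))
    if yaw is not None:
        e=(yaw-cur+90)%180-90; print("turn about tool z",round(-e,1))
E
python3 - <<'E'
from h import *
im=cv2.imread("pics/top0.png")[:,:,::-1].copy(); H=hsv(im)
for u,v in [(302,269),(338,277),(345,300),(330,277),(406,226),(330,217),(300,215),(450,293),(200,180),(175,240),(169,302),(146,290),(255,312)]: print((u,v),im[v,u],H[v,u])
E
```

```text
(302, 269) [168  53  51] [  1 178 168]
(338, 277) [ 50 170  80] [ 68 180 170]
(345, 300) [ 87 103 108] [ 97  50 108]
(330, 277) [80 55 31] [ 15 156  80]
(406, 226) [76 48 28] [ 13 161  76]
(330, 217) [ 52 102  66] [ 68 125 102]
(300, 215) [ 54 103  67] [ 68 121 103]
(450, 293) [102  26  31] [178 190 102]
(200, 180) [ 57  98 165] [109 167 165]
(175, 240) [116  81  59] [ 12 125 116]
(169, 302) [114  70  52] [  9 139 114]
(146, 290) [123  84  50] [ 14 151 123]
(255, 312) [109  76  60] [ 10 115 109]
```

Run:
```python
import cv2
im=cv2.imread("pics/top0.png")
cv2.imwrite("pics/c1.png",cv2.resize(im[130:350,130:330],None,fx=4,fy=4,interpolation=cv2.INTER_CUBIC)[:600*2][:, :800][:880].copy() if 0 else cv2.resize(im[185:345,130:330],None,fx=3.7,fy=3.7,interpolation=cv2.INTER_CUBIC))
cv2.imwrite("pics/c2.png",cv2.resize(im[195:345,275:505],None,fx=3.4,fy=3.4,interpolation=cv2.INTER_CUBIC))
```

```text
(no output)
```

View pics/c2.png

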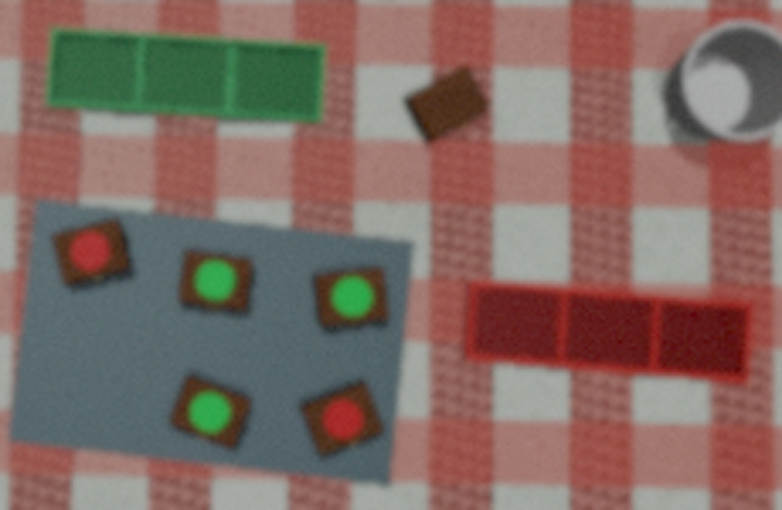

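The crop shows 3 green and 2 red tagged cases on the mat (tags at crop px (215,280), (352,298), (210,412) and (90,252), (343,420)). The plain case is at (447,103), with the green rack at upper left and the red rack at right. Next I'll measure them.

```bash
cat >> h.py <<'E'
def hull2(c1,c2): return cv2.convexHull(np.vstack([c1,c2]))
def cases(im=None,roi=(275,195,505,345)):
    im=ctrl.read_camera("top") if im is None else im
    B=4; x0,y0,x1,y1=roi
    I=cv2.resize(im[y0:y1,x0:x1],None,fx=B,fy=B,interpolation=cv2.INTER_CUBIC); H=hsv(I).astype(int)
    h,s,v=H[...,0],H[...,1],H[...,2]
    tag={"G":(abs(h-66)<12)&(s>150)&(v>125),"R":((h<6)|(h>174))&(s>150)&(v>140)}
    brown=(h>3)&(h<24)&(s>90)&(v<100)
    full=lambda c:(c.reshape(-1,2)+.5)/B-.5+[x0,y0]
    out=[]
    brown_or=brown|tag["G"]|tag["R"]
    brown_or=cv2.morphologyEx(brown_or.astype(np.uint8),cv2.MORPH_CLOSE,np.ones((7,7)))
    brown_or=cv2.morphologyEx(brown_or,cv2.MORPH_OPEN,np.ones((17,17)))
    for c in blobs(brown_or,2500,9000):
        m=np.zeros(h.shape,np.uint8); cv2.drawContours(m,[c],-1,1,-1)
        k="P"; t=None
        for q in "GR":
            if (tag[q]&(m>0)).sum()>500: k=q; ys,xs=np.nonzero(tag[q]&(m>0)); t=full(np.array([[xs.mean(),ys.mean()]]))
        r=rect("top",full(c),.034)
        print(k,"rect cx cy long short yaw",r,"tag",None if t is None else np.round(w("top",t,.036)[0]*1000,1), "px",np.round(full(c).mean(0)))
E
python3 - <<'E'
from h import *
im=cv2.imread("pics/top0.png")[:,:,::-1].copy(); H=hsv(im).astype(int); h,s,v=H[...,0],H[...,1],H[...,2]
cases(im)
def one(name,m,roi,z):
    mm=np.zeros(m.shape,bool); x0,y0,x1,y1=roi; mm[y0:y1,x0:x1]=m[y0:y1,x0:x1]
    c=max(blobs(mm,20),key=cv2.contourArea); print(name,rect("top",c,z),cv2.boundingRect(c))
one("pass",(abs(h-68)<14)&(s>90),(280,195,380,240),.013)
one("rej",((h<8)|(h>172))&(s>170),(405,270,505,315),.013)
mat=(h>85)&(h<115)&(s>25)&(v<125)
one("mat",cv2.morphologyEx(mat.astype(np.uint8),cv2.MORPH_OPEN,np.ones((5,5)))>0,(265,245,405,345),.002)
one("basket",(h>100)&(h<120)&(s>120),(140,130,255,240),.05)
one("traycream",(h>12)&(h<40)&(s<100)&(v>150),(130,190,225,290),.1)
br=(h>5)&(h<22)&(s>80)&(v>60)
m=np.zeros(br.shape,bool);m[275:312,140:195]=br[275:312,140:195]
for c in blobs(m,10): print("handle",rect("top",c,.107),cv2.boundingRect(c))
# side handle
im=cv2.imread("pics/side0.png")[:,:,::-1].copy(); H=hsv(im).astype(int); h,s,v=H[...,0],H[...,1],H[...,2]
br=(h>5)&(h<22)&(s>80)&(v>60); m=np.zeros(br.shape,bool);m[330:395,270:345]=br[330:395,270:345]
for c in blobs(m,10): print("side handle",rect("side",c,.107),cv2.boundingRect(c))
E
```

```text
R rect cx cy long short yaw [ 421.3 -158.7   44.6   36.1   20.9] tag [ 421.2 -159.2] px [375. 318.]
R rect cx cy long short yaw [531.7  15.   45.9  35.1  15.1] tag [532.7  16.6] px [302. 269.]
P rect cx cy long short yaw [ 639.6 -229.5   47.7   35.5   29.1] tag None px [406. 225.]
pass [657.9 -47.  190.5  53.1  -2.7] (290, 204, 80, 27)
rej [ 484.2 -344.4  195.9   54.8   -2.6] (412, 279, 84, 28)
mat [471.7 -69.2 265.1 168.9  -5.5] (279, 258, 117, 79)
basket [736.  262.7 208.5 154.3  -9.8] (153, 141, 94, 79)
traycream [588.4 289.8 177.9 137.3  79.2] (140, 196, 75, 89)
handle [474.9 310.5 108.1  49.9  -9.7] (143, 276, 50, 29)
side handle [528.6 294.5  35.3  23.9  24.4] (272, 342, 16, 16)
side handle [477.2 304.6 108.3  55.4  -9.6] (275, 338, 62, 52)
```

View pics/c1.png

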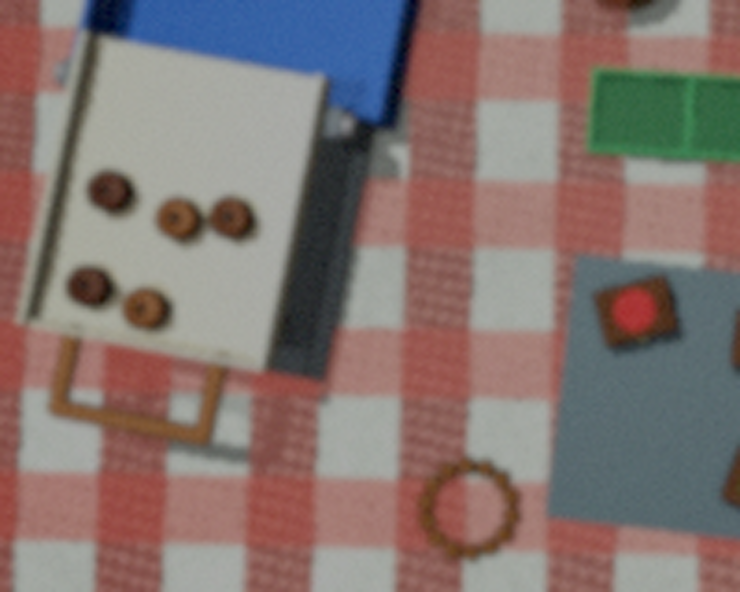

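```bash
sed -i 's/np.ones((7,7))/np.ones((15,15))/' h.py
python3 - <<'E'
from h import *
im=cv2.imread("pics/top0.png")[:,:,::-1].copy()
cases(im)
b=w("top",np.array([[58,408],[205,437]])/3.7+[130,185],.107); print("bar",b,b.mean(0),np.linalg.norm(b[0]-b[1]),np.hypot(*b.mean(0)))
S=hsv(cv2.imread("pics/side0.png")[:,:,::-1].copy())
E
python3 - <<'E'
import cv2
im=cv2.imread("pics/side0.png")
cv2.imwrite("pics/c3.png",cv2.resize(im[230:430,230:450],None,fx=3,fy=3,interpolation=cv2.INTER_CUBIC))
E
```

```text
R rect cx cy long short yaw [ 421.3 -158.7   44.6   36.1   20.9] tag [ 421.2 -159.2] px [375. 318.]
G rect cx cy long short yaw [424.3 -68.6  45.5  34.2 -19.3] tag [424.1 -68.2] px [337. 316.]
G rect cx cy long short yaw [ 503.9 -163.9   45.3   34.9    6.9] tag [ 504.8 -164.6] px [378. 282.]
G rect cx cy long short yaw [513.  -70.9  45.1  34.8  -6.1] tag [514.1 -70.3] px [338. 277.]
R rect cx cy long short yaw [531.7  15.   45.9  35.1  15.1] tag [532.7  16.6] px [302. 269.]
P rect cx cy long short yaw [ 639.6 -229.5   47.7   35.5   29.1] tag None px [406. 225.]
bar [[0.46423316 0.35570017]
 [0.44884875 0.26629796]] [0.45654095 0.31099907] 0.09071622964851404 0.5524038947975846
```

View pics/c3.png

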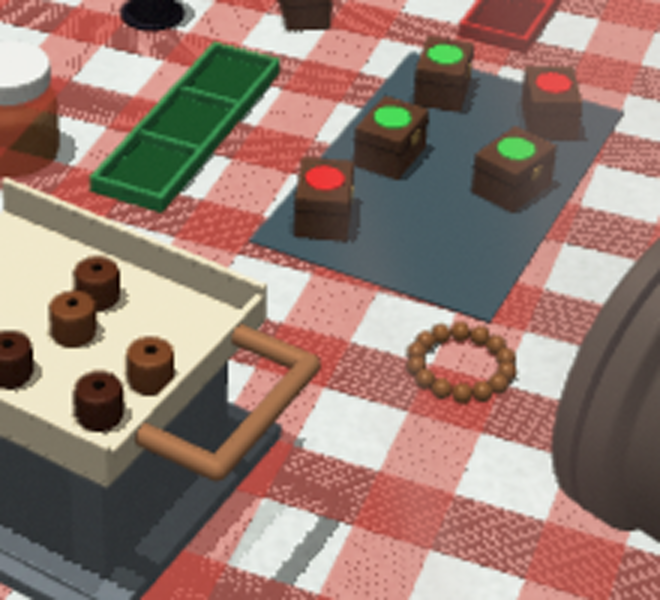

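The side crop shows the handle bar ends at about (218,465) and (310,358), which is full-frame mid (318,367), with the cases upright. I'll cross-check the bar across both views while moving toward it.

Run:
```python
from h import *
print(tri(np.array([131.5,422.5])/3.7+[130,185],np.array([264,411.5])/3+[230,230]))
o=.45654
go(.4565,.311,.22,80.2)
```

```text
(array([0.4565041 , 0.31017611, 0.10922194]), np.float64(0.00021641469648892958))
t 0.1 pos [188.1 647.6 230. ] yaw -16.2 tilt [-0.001 -0.002] open 1.004 F [1.  0.3 0.3] q6 -0.15
delta tool mm [-351.7 -248.3   10.5]
turn about tool z 83.6
```

apply_moves([
  [[-0.035,-0.025,0,0,0,0,0.1],[-0.035,-0.025,0,0,0,0,0.1],[-0.035,-0.025,0,0,0,0,0.1],[-0.035,-0.025,0,0,0,0,0.1],[-0.035,-0.025,0,0,0,0,0.1],[-0.035,-0.025,0,0,0,0,0.1],[-0.035,-0.025,0,0,0,0,0.1],[-0.035,-0.025,0,0,0,0,0.1],[-0.035,-0.025,0,0,0,0,0.1],[-0.035,-0.025,0,0,0,0,0.1]],
], force=40)

```text
time: 1.1
eef_pos: [0.4582, 0.3001, 0.2238]
tcp_rot: [0.135, 0.991, -0.004, -0.003]
contact_force: [-0.3, 0.2, -0.4]
opening: 0.448
```

apply_moves([
  [[0,0,0,0,0,8.4,0.1],[0,0,0,0,0,8.4,0.1],[0,0,0,0,0,8.4,0.1],[0,0,0,0,0,8.4,0.1],[0,0,0,0,0,8.4,0.1],[0,0,0,0,0,8.4,0.1],[0,0,0,0,0,8.4,0.1],[0,0,0,0,0,8.4,0.1],[0,0,0,0,0,8.4,0.1],[0,0,0,0,0,8.4,0.1]],
])

```text
time: 2.1
eef_pos: [0.4593, 0.2919, 0.2177]
tcp_rot: [0.775, 0.631, -0.011, -0.001]
contact_force: [0.0, 0.6, 0.1]
opening: 0.447
```

Run:
```python
from h import *
go(.4565,.311,.12,80.2)
cv2.imwrite("pics/s1.png",np.vstack([ctrl.read_camera("side")[180:420,200:520,::-1],ctrl.read_camera("top")[180:400,100:420,::-1]]))
```

```text
t 2.1 pos [459.3 291.9 217.7] yaw -101.7 tilt [-0.017 -0.013] open 0.447 F [0.  0.6 0.1] q6 0.59
delta tool mm [19.7 -5.2 97.5]
turn about tool z -1.9
```

```bash
cat >> h.py <<'E'
def go(x,y,z,yaw=None):
    s=ctrl.get_state(); r=R.from_quat(s["tcp_rot"]); M=r.as_matrix(); p=np.array(s["eef_pos"])
    cur=np.degrees(np.arctan2(-M[0,1],M[1,1])); yaw=cur if yaw is None else yaw
    yaw=cur+(yaw-cur+90)%180-90; a=np.radians(yaw)
    yv=np.array([-np.sin(a),np.cos(a),0]); zv=np.array([0,0,-1.]); D=np.c_[np.cross(yv,zv),yv,zv]
    rv=(r.inv()*R.from_matrix(D)).as_rotvec(degrees=True)
    print("t",round(s["time"],1),"pos",np.round(p*1000,1),"yaw",round(cur,1),"open",round(s["opening"],3),"F",np.round(s["contact_force"],1),"q",np.round(s["qpos"],2))
    print("  shift mm",np.round(M.T@(np.array([x,y,z])-p)*1000,1),"turn deg",np.round(rv,1), "then level shift", np.round(D.T@(np.array([x,y,z])-p)*1000,1))
E
python3 -c "
from h import *
go(.4565,.3105,.15,80.2)"
```

```text
t 2.2 pos [459.3 291.9 217.6] yaw -101.3 open 0.448 F [-0.2  0.8 -0.3] q [ 0.38  0.02  1.9  -0.01  1.24  0.58]
  shift mm [18.8 -5.4 67.4] turn deg [-0.8  0.9 -1.5] then level shift [17.9 -5.9 67.6]
```

View pics/s1.png

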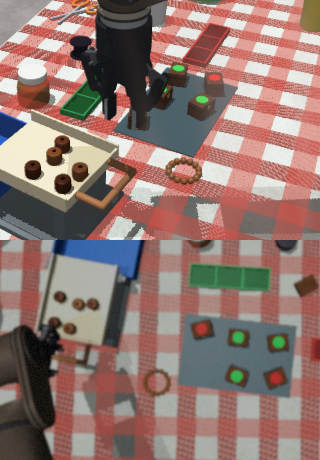

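The gripper stands above the handle, and everything else is unmoved. Now I'll align and descend.

apply_moves([
  [[0.009,-0.003,0.02,-0.8,0.9,-1.5,0.1],[0.009,-0.003,0.02,0,0,0,0.1],[0,0,0.02,0,0,0,0.1],[0,0,0,0,0,0,0.1]],
])

```text
time: 2.6
eef_pos: [0.4564, 0.311, 0.1561]
tcp_rot: [0.76, 0.65, 0.001, -0.0]
contact_force: [-0.3, -0.3, -0.9]
opening: 0.456
```

```bash
python3 -c "
from h import *
go(.4565,.3105,.095,80.2)"
```

```text
t 2.6 pos [456.4 311.  156.1] yaw -98.9 open 0.456 F [-0.3 -0.3 -0.9] q [0.41 0.09 1.95 0.   1.1  0.57]
  shift mm [-0.6  0.1 61.1] turn deg [ 0.1 -0.1  0.9] then level shift [-0.5  0.2 61.1]
```

apply_moves([
  [[0,0,0.02,0,0,0.9,0.1],[0,0,0.02,0,0,0,0.1],[0,0,0.012,0,0,0,0.1],[0,0,0.008,0,0,0,0.1],[0,0,0,0,0,0,1],[0,0,0,0,0,0,1],[0,0,0,0,0,0,1],[0,0,0,0,0,0,1],[0,0,0,0,0,0,1],[0,0,0,0,0,0,1]],
], force=50)

```text
time: 3.6
eef_pos: [0.4574, 0.3124, 0.0995]
tcp_rot: [0.763, 0.647, 0.002, -0.001]
contact_force: [-0.8, -0.5, -2.2]
opening: 0.114
```

```bash
python3 -c "
from h import *
go(.4565,.3105,.095,80.2)"
```

```text
t 3.6 pos [457.4 312.4  99.5] yaw -99.4 open 0.114 F [-0.8 -0.5 -2.2] q [0.41 0.17 1.98 0.   0.99 0.58]
  shift mm [-2.  -0.6  4.5] turn deg [ 0.1 -0.3  0.4] then level shift [-2.  -0.6  4.5]
```

apply_moves([
  [[0,0.001,-0.01,0,0,0,1],[0,0.001,-0.01,0,0,0,1],[0,0.002,-0.01,0,0,0,1],[0,0.002,-0.01,0,0,0,1],[0,0.003,-0.01,0,0,0,1],[0,0.003,-0.01,0,0,0,1],[0,0.004,-0.01,0,0,0,1],[0,0.004,-0.01,0,0,0,1]],
])

```text
time: 4.4
eef_pos: [0.4803, 0.3084, 0.1849]
tcp_rot: [0.763, 0.647, 0.005, 0.0]
contact_force: [5.4, 1.1, -7.3]
opening: 0.111
```

```bash
cat >> h.py <<'E'
def arc():
    s=ctrl.get_state(); p=np.array(s["eef_pos"])-[.4574,.3124,.0995]; u=np.array([.987,-.163,0]); a=p@u; z=p[2]
    th=np.arctan2(z+12,205-a)-np.arctan2(12,205)
    print("h,z mm",a*1000,z*1000,"theta from z",[t for t in np.linspace(0,1,101) if 205*np.sin(t)+12*np.cos(t)-12<=z*1000][-1:],"r",np.hypot(z*1000+12,205-a*1000),"exp 205.4")
E
python3 -c "
from h import *
go(.4565,.3105,.095,80.2);arc()"
```

```text
t 4.4 pos [480.3 308.4 184.9] yaw -99.4 open 0.111 F [ 5.4  1.1 -7.3] q [0.39 0.1  1.88 0.   1.15 0.56]
  shift mm [ -2.5 -24.4  89.7] turn deg [ 0.4 -0.4  0.4] then level shift [ -2.  -23.8  89.9]
h,z mm 23.234404780093904 85.41189945273564 theta from z [np.float64(0.43)] r 206.22271882757394 exp 205.4
```

apply_moves([
  [[0,0.004,-0.006,0,0,0,1],[0,0.004,-0.006,0,0,0,1],[0,0.004,-0.0055,0,0,0,1],[0,0.004,-0.0055,0,0,0,1],[0,0.004,-0.0055,0,0,0,1],[0,0.0045,-0.005,0,0,0,1],[0,0.0045,-0.005,0,0,0,1],[0,0.0045,-0.005,0,0,0,1],[0,0.005,-0.005,0,0,0,1],[0,0.005,-0.005,0,0,0,1],[0,0.005,-0.0045,0,0,0,1],[0,0,0,0,0,0,1]],
])

```text
time: 5.6
eef_pos: [0.529, 0.3002, 0.2482]
tcp_rot: [0.763, 0.647, 0.001, -0.004]
contact_force: [-0.0, 1.0, -3.5]
opening: 0.113
```

```bash
python3 -c "
from h import *
go(.4565,.3105,.095,80.2);arc()
cv2.imwrite('pics/s2.png',np.vstack([ctrl.read_camera('side')[200:420,60:380,::-1],ctrl.read_camera('top')[120:320,100:420,::-1]]))"
```

```text
t 5.6 pos [529.  300.2 248.2] yaw -99.4 open 0.113 F [-0.   1.  -3.5] q [0.35 0.13 1.73 0.01 1.28 0.51]
  shift mm [ -2.8 -72.5 153.5] turn deg [-0.3 -0.4  0.4] then level shift [ -2.2 -73.2 153.2]
h,z mm 72.6368947267558 148.73108663248976 theta from z [np.float64(0.84)] r 208.21737162791402 exp 205.4
```

View pics/s2.png

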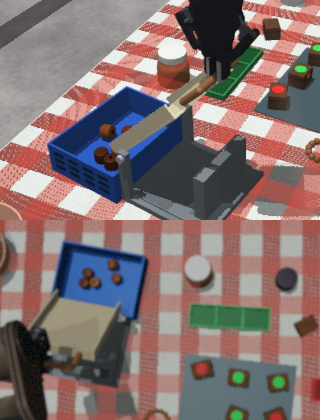

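The beads are all in the blue basket: the top half shows five near (84–117, 265–283), and the tray is empty. Now I'll lower the tray along the same arc.

apply_moves([
  [[0,-0.0085,0.01,0,0,0,1],[0,-0.0085,0.01,0,0,0,1],[0,-0.0065,0.008,0,0,0,1],[0,-0.0065,0.008,0,0,0,1],[0,-0.006,0.0085,0,0,0,1],[0,-0.006,0.0085,0,0,0,1],[0,-0.005,0.009,0,0,0,1],[0,-0.005,0.009,0,0,0,1],[0,-0.004,0.0095,0,0,0,1],[0,-0.004,0.0095,0,0,0,1],[0,-0.003,0.01,0,0,0,1],[0,-0.003,0.01,0,0,0,1]],
])

```text
time: 6.9
eef_pos: [0.4624, 0.3116, 0.1355]
tcp_rot: [0.762, 0.647, 0.007, 0.002]
contact_force: [1.5, -0.9, 0.5]
opening: 0.114
```

```bash
python3 -c "
from h import *
go(.4574,.3124,.1,80.2);arc()"
```

```text
t 6.9 pos [462.4 311.6 135.5] yaw -99.3 open 0.114 F [ 1.5 -0.9  0.5] q [ 0.41  0.12  1.95 -0.    1.05  0.57]
  shift mm [-0.2 -5.5 35.4] turn deg [ 0.7 -0.4  0.5] then level shift [-0.  -5.1 35.5]
h,z mm 5.092202564429103 35.961308435434546 theta from z [np.float64(0.17)] r 205.58067657827215 exp 205.4
```

apply_moves([
  [[0,-0.002,0.01,0,0,0,1],[0,-0.0015,0.01,0,0,0,1],[0,-0.001,0.01,0,0,0,1],[0,-0.0005,0.007,0,0,0,1],[0,0,0,0,0,0,1],[0,0,0,0,0,0,0.1],[0,0,0,0,0,0,0.1],[0,0,0,0,0,0,0.1],[0,0,0,0,0,0,0.1],[0,0,0,0,0,0,0.1]],
])

```text
time: 7.9
eef_pos: [0.4566, 0.3125, 0.097]
tcp_rot: [0.762, 0.647, 0.003, 0.0]
contact_force: [0.1, 0.2, 0.6]
opening: 0.448
```

```bash
python3 -c "
from h import *
go(.4574,.3124,.2,80.2);arc()"
```

```text
t 7.9 pos [456.6 312.5  97. ] yaw -99.3 open 0.448 F [0.1 0.2 0.6] q [0.42 0.17 1.98 0.   0.99 0.58]
  shift mm [   0.4    1.3 -103. ] turn deg [ 0.2 -0.2  0.5] then level shift [   0.     0.8 -103. ]
h,z mm -0.8395576252792536 -2.5009688824447625 theta from z [] r 206.0586204834511 exp 205.4
```

apply_moves([
  [[0,0,-0.035,0,0,0,0.1],[0,0,-0.035,0,0,0,0.1],[0,0,-0.03,0,0,0,-0.3],[-0.04,0.0175,0,0,0,0,-0.3],[-0.04,0.0175,0,0,0,0,-0.3],[-0.04,0.0175,0,0,0,0,-0.3],[-0.04,0.0175,0,0,0,0,-0.3],[-0.04,0.0175,0,0,0,0,-0.3],[-0.04,0.0175,0,0,0,0,-0.3],[0,0,0,0,0,-8,-0.3],[0,0,0,0,0,-8,-0.3],[0,0,0,0,0,-8,-0.3]],
])

```text
time: 9.1
eef_pos: [0.5235, 0.0483, 0.1993]
tcp_rot: [0.604, 0.797, 0.003, 0.002]
contact_force: [0.2, 0.1, 0.3]
opening: 0.649
```

```bash
python3 -c "
from h import *
go(.5325,.0162,.1,105.1)"
```

```text
t 9.1 pos [523.5  48.3 199.3] yaw -74.4 open 0.649 F [0.2 0.1 0.3] q [-0.1  -0.02  1.98  0.    1.18 -0.38]
  shift mm [-33.3  -0.7  99.3] turn deg [ 0.4 -0.   0.5] then level shift [-33.3   0.3  99.3]
```

apply_moves([
  [[-0.0333,0,0.03,0.4,0,0.5,-0.3],[0,0,0.03,0,0,0,-0.3],[0,0,0.03,0,0,0,-0.3],[0,0,0,0,0,0,-0.3]],
])

```text
time: 9.5
eef_pos: [0.535, 0.0143, 0.1085]
tcp_rot: [0.607, 0.795, 0.002, 0.002]
contact_force: [-0.9, 0.1, -0.3]
opening: 0.649
```

```bash
python3 -c "
from h import *
go(.5325,.0162,.011,105.1)"
```

```text
t 9.5 pos [535.   14.3 108.5] yaw -74.8 open 0.649 F [-0.9  0.1 -0.3] q [-0.16  0.11  2.02  0.    1.   -0.43]
  shift mm [ 2.6 -2.4 97.5] turn deg [0.3 0.1 0.1] then level shift [ 2.5 -1.9 97.5]
```

apply_moves([
  [[0.0025,-0.002,0.03,0,0,0,-0.3],[0,0,0.03,0,0,0,-0.3],[0,0,0.025,0,0,0,-0.3],[0,0,0.011,0,0,0,-0.3],[0,0,0.001,0,0,0,-0.3]],
])

```text
time: 10.0
eef_pos: [0.5386, 0.0161, 0.0156]
tcp_rot: [0.607, 0.795, 0.004, 0.007]
contact_force: [-0.1, 0.1, 0.5]
opening: 0.65
```

```bash
python3 -c "
from h import *
go(.5325,.0162,.011,105.1)"
```

```text
t 10.0 pos [538.6  16.1  15.6] yaw -74.7 open 0.65 F [-0.1  0.1  0.5] q [-0.16  0.27  2.05  0.    0.81 -0.43]
  shift mm [ 1.7 -5.9  4.5] turn deg [0.9 0.3 0.2] then level shift [ 1.7 -5.9  4.6]
```

apply_moves([
  [[0.0015,-0.006,0.004,0.9,0.3,0,-0.3],[0,0,0.001,0,0,0,-0.3],[0,0,0,0,0,0,1],[0,0,0,0,0,0,1],[0,0,0,0,0,0,1],[0,0,0,0,0,0,1],[0,0,0,0,0,0,1]],
], force=40)

```text
time: 10.7
eef_pos: [0.5368, 0.0155, 0.0166]
tcp_rot: [0.607, 0.795, 0.002, 0.004]
contact_force: [0.2, -0.4, 0.3]
opening: 0.41
```

```bash
python3 -c "
from h import *
go(.5325,.0162,.1,105.1)"
```

```text
t 10.7 pos [536.8  15.5  16.6] yaw -74.7 open 0.41 F [ 0.2 -0.4  0.3] q [-0.16  0.27  2.05 -0.    0.82 -0.43]
  shift mm [  1.4  -3.3 -83.4] turn deg [0.5 0.3 0.2] then level shift [  1.8  -3.9 -83.4]
```

apply_moves([
  [[0,0,-0.03,0,0,0,1],[0,0,-0.03,0,0,0,1],[0,0,-0.03,0,0,0,1],[-0.037,-0.016,0,0,0,0,1],[-0.037,-0.016,0,0,0,0,1],[-0.037,-0.016,0,0,0,0,1],[-0.037,-0.016,0,0,0,0,1],[-0.037,-0.016,0,0,0,0,1],[-0.037,-0.016,0,0,0,0,1],[-0.037,-0.016,0,0,0,0,1],[0,0,0,0,0,8.5,1],[0,0,0,0,0,8.5,1]],
])

```text
time: 11.9
eef_pos: [0.4941, -0.2745, 0.1099]
tcp_rot: [0.717, 0.697, 0.002, 0.004]
contact_force: [-0.0, 0.7, -0.4]
opening: 0.414
```

```bash
python3 -c "
from h import *
go(.4842,-.3444,.1,87.4)"
```

```text
t 11.9 pos [ 494.1 -274.5  109.9] yaw -91.7 open 0.414 F [-0.   0.7 -0.4] q [-0.69  0.17  1.95  0.    1.01 -0.66]
  shift mm [-70.1  -7.9  10.1] turn deg [0.5 0.2 0.9] then level shift [-70.3  -6.7   9.9]
```

apply_moves([
  [[-0.036,-0.0035,0,0.5,0.2,0.9,1],[-0.036,-0.0035,0,0,0,0,1],[0,0,0.03,0,0,0,1],[0,0,0.03,0,0,0,1],[0,0,0,0,0,0,1],[0,0,0,0,0,0,1]],
])

```text
time: 12.5
eef_pos: [0.4837, -0.3509, 0.0492]
tcp_rot: [0.725, 0.689, -0.0, 0.001]
contact_force: [-0.4, -1.2, -0.8]
opening: 0.416
```

```bash
python3 -c "
from h import *
go(.4842,-.346,.02,87.4)"
```

```text
t 12.5 pos [ 483.7 -350.9   49.2] yaw -92.9 open 0.416 F [-0.4 -1.2 -0.8] q [-0.8   0.33  1.89 -0.    0.92 -0.75]
  shift mm [ 4.9  0.2 29.2] turn deg [ 0.   0.1 -0.3] then level shift [ 4.9  0.2 29.2]
```

apply_moves([
  [[0.005,0,0.008,0,0,0,1],[0,0,0.005,0,0,0,1],[0,0,0,0,0,0,1]],
])

```text
time: 12.8
eef_pos: [0.4855, -0.3457, 0.0383]
tcp_rot: [0.724, 0.689, 0.0, 0.003]
contact_force: [0.5, 0.9, -0.5]
opening: 0.409
```

```bash
python3 -c "
from h import *
go(.4842,-.346,.02,87.4)
cv2.imwrite('pics/s3.png',cv2.resize(ctrl.read_camera('side')[170:290,300:460,::-1],None,fx=4,fy=4,interpolation=cv2.INTER_CUBIC))"
```

```text
t 12.8 pos [ 485.5 -345.7   38.3] yaw -92.8 open 0.409 F [ 0.5  0.9 -0.5] q [-0.79  0.34  1.89 -0.    0.9  -0.74]
  shift mm [-0.3 -1.3 18.3] turn deg [ 0.2  0.2 -0.2] then level shift [-0.4 -1.3 18.3]
```

View pics/s3.png

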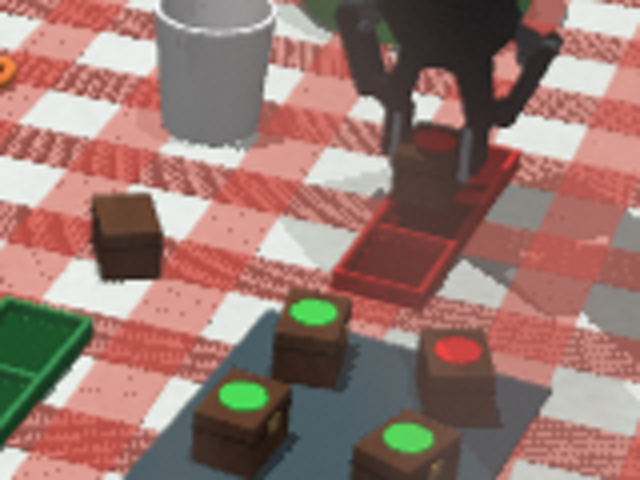

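The side crop shows the red case held over the middle pocket of the red rack, about (430,190) in the crop. I'll lower it and release.

apply_moves([
  [[0,-0.001,0.008,0,0,0,1],[0,0,0.008,0,0,0,1],[0,0,0.004,0,0,0,1],[0,0,0.002,0,0,0,1]],
])

```text
time: 13.25
eef_pos: [0.4857, -0.3464, 0.0167]
tcp_rot: [0.724, 0.69, 0.0, 0.005]
contact_force: [-0.2, -2.2, 16.0]
opening: 0.416
```

```bash
python3 -c "
from h import *
go(.4842,-.346,.0186,87.4)"
```

```text
t 13.2 pos [ 485.7 -346.4   16.7] yaw -92.8 open 0.416 F [-0.2 -2.2 16. ] q [-0.79  0.38  1.9  -0.    0.86 -0.74]
  shift mm [ 0.4 -1.5 -1.9] turn deg [ 0.4  0.4 -0.2] then level shift [ 0.4 -1.6 -1.9]
```

apply_moves([
  [[0,0,0,0,0,0,-0.3],[0,0,0,0,0,0,-0.3],[0,0,0,0,0,0,-0.3],[0,0,-0.03,0,0,0,-0.3],[0,0,-0.03,0,0,0,-0.3],[0,0,-0.03,0,0,0,-0.3],[0.04,-0.016,0,0,0,0,-0.3],[0.04,-0.016,0,0,0,0,-0.3],[0.04,-0.016,0,0,0,0,-0.3],[0.03,-0.012,0,0,0,0,-0.3],[0,0,0,0,0,-8.5,-0.3],[0,0,0,0,0,-8.5,-0.3]],
])

```text
time: 14.45
eef_pos: [0.4317, -0.1894, 0.1109]
tcp_rot: [0.613, 0.79, -0.0, 0.008]
contact_force: [0.3, -0.4, 0.3]
opening: 0.65
```

```bash
python3 -c "
from h import *
go(.4212,-.159,.06,110.9)"
```

```text
t 14.4 pos [ 431.7 -189.4  110.9] yaw -75.6 open 0.65 F [ 0.3 -0.4  0.3] q [-0.63 -0.04  2.17 -0.    0.99 -0.88]
  shift mm [32.7 -3.1 50.5] turn deg [ 0.5  0.8 -6.5] then level shift [32.2  1.1 50.9]
```

apply_moves([
  [[0.016,0,0,0.5,0.8,-6.5,-0.3],[0.016,0,0.02,0,0,0,-0.3],[0,0,0.02,0,0,0,-0.3],[0,0,0,0,0,0,-0.3],[0,0,0,0,0,0,-0.3]],
])

```text
time: 14.95
eef_pos: [0.423, -0.1582, 0.0728]
tcp_rot: [0.564, 0.826, 0.0, 0.003]
contact_force: [-0.1, -0.3, 0.9]
opening: 0.65
```

```bash
python3 -c "
from h import *
go(.4212,-.159,.013,110.9)"
```

```text
t 14.9 pos [ 423.  -158.2   72.8] yaw -68.6 open 0.65 F [-0.1 -0.3  0.9] q [-0.58 -0.01  2.23  0.    0.92 -0.96]
  shift mm [ 0.1 -2.2 59.8] turn deg [0.2 0.2 0.5] then level shift [-0.1 -2.  59.8]
```

apply_moves([
  [[0,-0.003,0.02,0,0,0,-0.3],[0,-0.001,0.02,0,0,0,-0.3],[0,-0.001,0.013,0,0,0,-0.3],[0,-0.001,0.006,0,0,0,-0.3],[0,0,0.002,0,0,0,-0.3],[0,0,0.001,0,0,0,-0.3]],
])

```text
time: 15.55
eef_pos: [0.4234, -0.1655, 0.0162]
tcp_rot: [0.564, 0.825, 0.0, 0.01]
contact_force: [0.3, -0.4, 0.5]
opening: 0.649
```

```bash
python3 -c "
from h import *
go(.4212,-.159,.013,110.9)"
```

```text
t 15.6 pos [ 423.4 -165.5   16.2] yaw -68.7 open 0.649 F [ 0.3 -0.4  0.5] q [-0.6   0.1   2.25  0.    0.78 -0.97]
  shift mm [6.9 0.3 3.1] turn deg [0.7 0.9 0.4] then level shift [6.8 0.3 3.2]
```

apply_moves([
  [[0.007,0,0.004,0.7,0.9,0,-0.3],[0.001,0,0.002,0,0,0,-0.3],[0,0,0,0,0,0,1],[0,0,0,0,0,0,1],[0,0,0,0,0,0,1],[0,0,0,0,0,0,1],[0,0,0,0,0,0,1]],
])

```text
time: 16.25
eef_pos: [0.4222, -0.1584, 0.0121]
tcp_rot: [0.564, 0.826, -0.0, 0.001]
contact_force: [0.6, 0.6, -0.6]
opening: 0.414
```

```bash
python3 -c "
from h import *
go(.4212,-.159,.1,110.9)"
```

```text
t 16.2 pos [ 422.2 -158.4   12.1] yaw -68.7 open 0.414 F [ 0.6  0.6 -0.6] q [-0.58  0.11  2.25 -0.    0.78 -0.95]
  shift mm [ -0.4  -1.1 -87.9] turn deg [0.1 0.2 0.4] then level shift [ -0.2  -1.2 -87.9]
```

apply_moves([
  [[0,0,-0.03,0,0,0,1],[0,0,-0.03,0,0,0,1],[0,0,-0.03,0,0,0,1],[-0.035,0.004,0,0,0,0,1],[-0.035,0.004,0,0,0,0,1],[-0.035,0.004,0,0,0,0,1],[-0.025,0.003,0,0,0,0,1],[0,0,0,0,0,8,1],[0,0,0,0,0,8,1],[0,0,0,0,0,8,1],[0,0,0,0,0,0,1]],
])

```text
time: 17.35
eef_pos: [0.4838, -0.2784, 0.1042]
tcp_rot: [0.729, 0.684, -0.001, 0.0]
contact_force: [-0.3, 0.2, -0.1]
opening: 0.412
```

```bash
python3 -c "
from h import *
go(.4871,-.2805,.05,87.4)"
```

```text
t 17.4 pos [ 483.8 -278.4  104.2] yaw -93.6 open 0.412 F [-0.3  0.2 -0.1] q [-0.7   0.17  1.96 -0.    1.01 -0.64]
  shift mm [-1.8  3.4 54.2] turn deg [-0.   0.1 -1. ] then level shift [-2.   3.4 54.2]
```

apply_moves([
  [[-0.001,0.0035,0.025,0,0,-1,1],[0,0,0.025,0,0,0,1],[0,0,0.012,0,0,0,1],[0,0,0,0,0,0,1],[0,0,0,0,0,0,1]],
])

```text
time: 17.85
eef_pos: [0.4879, -0.2802, 0.0415]
tcp_rot: [0.718, 0.696, -0.0, 0.001]
contact_force: [0.4, 0.8, -0.2]
opening: 0.417
```

```bash
python3 -c "
from h import *
go(.4871,-.2805,.014,87.4)"
```

```text
t 17.9 pos [ 487.9 -280.2   41.5] yaw -91.9 open 0.417 F [ 0.4  0.8 -0.2] q [-0.7   0.28  1.97 -0.    0.89 -0.67]
  shift mm [-0.3 -0.9 27.5] turn deg [0.1 0.2 0.7] then level shift [-0.4 -0.8 27.5]
```

apply_moves([
  [[0.001,-0.001,0.009,0,0,0.7,1],[0,0,0.009,0,0,0,1],[0,0,0.006,0,0,0,1],[0,0,0.002,0,0,0,1],[0,0,0.001,0,0,0,1]],
])

```text
time: 18.35
eef_pos: [0.4886, -0.2804, 0.0153]
tcp_rot: [0.722, 0.691, -0.0, 0.004]
contact_force: [0.3, -0.9, -1.0]
opening: 0.414
```

```bash
python3 -c "
from h import *
go(.4871,-.2805,.014,87.4)"
```

```text
t 18.4 pos [ 488.6 -280.4   15.3] yaw -92.5 open 0.414 F [ 0.3 -0.9 -1. ] q [-0.7   0.32  1.98 -0.    0.83 -0.66]
  shift mm [-0.2 -1.5  1.3] turn deg [0.3 0.3 0.1] then level shift [-0.2 -1.5  1.3]
```

apply_moves([
  [[0,-0.001,0,0,0,0,-0.3],[0,0,0,0,0,0,-0.3],[0,0,0,0,0,0,-0.3],[0,0,-0.03,0,0,0,-0.3],[0,0,-0.03,0,0,0,-0.3],[0,0,-0.02,0,0,0,-0.3],[0.03,0.003,0,0,0,-4.5,-0.3],[0.03,0.003,0,0,0,-4.5,-0.3],[0.03,0.003,0,0,0,0,-0.3],[0.02,0.003,0,0,0,0,-0.3],[0,0,0,0,0,0,-0.3]],
])

```text
time: 19.45
eef_pos: [0.4955, -0.1684, 0.1017]
tcp_rot: [0.665, 0.747, 0.0, 0.008]
contact_force: [-0.6, 0.6, 0.7]
opening: 0.649
```

```bash
python3 -c "
from h import *
go(.5048,-.1646,.05,96.9)
im=ctrl.read_camera('top'); cases(im)
cv2.imwrite('pics/s4.png',cv2.resize(im[190:345,270:510,::-1],None,fx=3,fy=3))"
```

```text
t 19.4 pos [ 495.5 -168.4  101.7] yaw -83.3 open 0.649 F [-0.6  0.6  0.7] q [-0.52  0.09  2.06 -0.    0.98 -0.64]
  shift mm [ 3.3  9.1 51.7] turn deg [ 0.6  0.7 -0.2] then level shift [ 2.7  9.7 51.7]
G rect cx cy long short yaw [425.9 -62.5  34.3  32.2  70.2] tag [424.4 -67.3] px [334. 314.]
G rect cx cy long short yaw [512.9 -71.   45.5  34.8  -6.6] tag [514.1 -70.3] px [338. 277.]
P rect cx cy long short yaw [ 639.2 -229.2   46.8   34.3   28.3] tag None px [406. 225.]
```

View pics/s4.png

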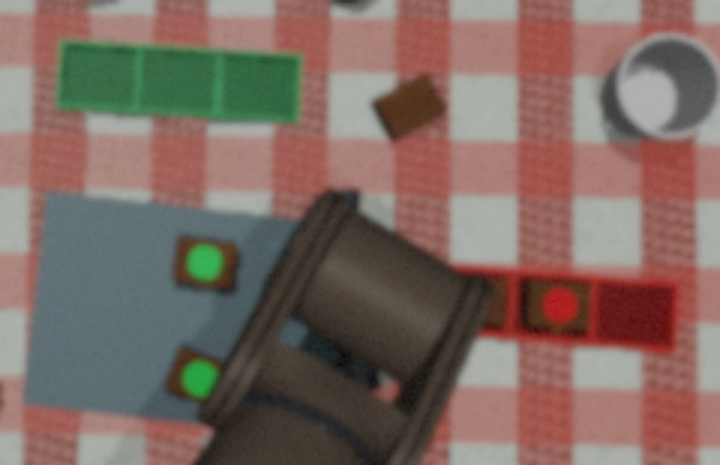

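The top crop shows a red case sitting in the middle red pocket at about (557,305). The second is partly hidden at (495,300), and the other cases are unmoved. I'll continue with the green case under the gripper.

apply_moves([
  [[0.003,0.009,0.025,0.6,0.7,0,-0.3],[0.001,0,0.025,0,0,0,-0.3],[0.001,0,0.015,0,0,0,-0.3],[0,0,0,0,0,0,-0.3]],
])

```text
time: 19.9
eef_pos: [0.5075, -0.1684, 0.0377]
tcp_rot: [0.665, 0.747, 0.0, 0.004]
contact_force: [-0.6, 0.1, -0.3]
opening: 0.646
```

```bash
python3 -c "
from h import *
go(.5048,-.1646,.013,96.9)"
```

```text
t 19.9 pos [ 507.5 -168.4   37.7] yaw -83.4 open 0.646 F [-0.6  0.1 -0.3] q [-0.51  0.23  2.05 -0.    0.86 -0.62]
  shift mm [ 4.3 -2.4 24.7] turn deg [ 0.4  0.3 -0.3] then level shift [ 4.1 -2.2 24.7]
```

apply_moves([
  [[0.005,-0.003,0.012,0.4,0.3,0,-0.3],[0.001,0,0.01,0,0,0,-0.3],[0.001,0,0.004,0,0,0,-0.3],[0,0,0.001,0,0,0,-0.3],[0,0,0,0,0,0,1],[0,0,0,0,0,0,1],[0,0,0,0,0,0,1],[0,0,0,0,0,0,1],[0,0,0,0,0,0,1]],
])

```text
time: 20.8
eef_pos: [0.506, -0.1647, 0.0122]
tcp_rot: [0.666, 0.746, 0.0, 0.003]
contact_force: [-0.2, 1.3, -0.6]
opening: 0.42
```

```bash
python3 -c "
from h import *
go(.5048,-.1646,.11,96.9)"
```

```text
t 20.8 pos [ 506.  -164.7   12.2] yaw -83.5 open 0.42 F [-0.2  1.3 -0.6] q [-0.5   0.27  2.06 -0.    0.81 -0.62]
  shift mm [ -0.2  -0.8 -97.8] turn deg [ 0.2  0.3 -0.4] then level shift [  0.3  -1.2 -97.8]
```

apply_moves([
  [[0,0,-0.03,0,0,0,1],[0,0,-0.03,0,0,0,1],[0,0,-0.03,0,0,0,1],[0.009,0.037,0,0,0,0,1],[0.009,0.037,0,0,0,0,1],[0.009,0.037,0,0,0,0,1],[0.009,0.037,0,0,0,0,1],[0,0,0,0,0,4.5,1],[0,0,0,0,0,4.5,1],[0,0,0,0,0,0,1]],
])

```text
time: 21.8
eef_pos: [0.6534, -0.1088, 0.1056]
tcp_rot: [0.725, 0.689, 0.001, 0.003]
contact_force: [0.3, 0.5, 0.2]
opening: 0.412
```

```bash
python3 -c "
from h import *
go(.6549,-.1109,.05,87.2)
c=np.array([[52,30],[326,44],[48,106],[320,122]])/3.4+[275,195]
p=w('top',c,.013)*1000; print(p.round(1),p.mean(0))
c=np.array([[470,285],[752,303],[465,358],[746,382]])/3.4+[275,195]
p=w('top',c,.013)*1000; print(p.round(1),p.mean(0))
print('jar',w('top',[[297,169]],.075),'spool',w('top',[[387,178]],.04))
from h import *
im=cv2.imread('pics/side0.png')[:,:,::-1].copy();H=hsv(im).astype(int);h,s,v=H[...,0],H[...,1],H[...,2]
m=np.zeros(h.shape,bool);m[235:305,255:330]=((abs(h-68)<16)&(s>90))[235:305,255:330]
c=max(blobs(m,20),key=cv2.contourArea);print('pass side',rect('side',c,.011))
m=np.zeros(h.shape,bool);m[195:250,380:440]=(((h<8)|(h>172))&(s>150)&(v<190))[195:250,380:440]
c=max(blobs(m,20),key=cv2.contourArea);print('rej side',rect('side',c,.011))
"
```

```text
t 21.8 pos [ 653.4 -108.8  105.6] yaw -92.9 open 0.412 F [0.3 0.5 0.2] q [-0.32  0.38  1.7  -0.    1.06 -0.27]
  shift mm [-1.9  1.3 55.6] turn deg [ 0.3  0.2 -0.1] then level shift [-2.   1.6 55.6]
[[ 688.8   47.6]
 [ 682.  -147. ]
 [ 634.4   49.1]
 [ 626.4 -143.5]] [657.93074701 -48.4546457 ]
[[ 513.8 -249.5]
 [ 505.2 -445. ]
 [ 463.  -246.3]
 [ 450.5 -440.4]] [ 483.10784646 -345.31515422]
jar [[0.76062655 0.02882215]] spool [[ 0.75005181 -0.1822465 ]]
pass side [656.5 -45.6 209.   62.4  -2.5]Traceback (most recent call last):
  File "<string>", line 14, in <module>
    c=max(blobs(m,20),key=cv2.contourArea);print('rej side',rect('side',c,.011))
ValueError: max() iterable argument is empty
```

apply_moves([
  [[-0.001,0.001,0.025,0.3,0.2,0,1],[0,0,0.025,0,0,0,1],[0,0,0.012,0,0,0,1],[0,0,0,0,0,0,1],[0,0,0,0,0,0,1]],
])

```text
time: 22.3
eef_pos: [0.6547, -0.1105, 0.0432]
tcp_rot: [0.722, 0.691, 0.0, 0.0]
contact_force: [0.3, -0.4, 0.1]
opening: 0.413
```

```bash
python3 -c "
from h import *
go(.6546,-.1112,.014,87.2)"
```

```text
t 22.3 pos [ 654.7 -110.5   43.2] yaw -92.5 open 0.413 F [ 0.3 -0.4  0.1] q [-0.32  0.46  1.72  0.    0.96 -0.28]
  shift mm [-0.8 -0.1 29.2] turn deg [ 0.1 -0.   0.3] then level shift [-0.8 -0.  29.2]
```

apply_moves([
  [[0,0,0.009,0,0,0,1],[0,0,0.009,0,0,0,1],[0,0,0.007,0,0,0,1],[0,0,0.003,0,0,0,1],[0,0,0.001,0,0,0,1],[0,0,0,0,0,0,1]],
])

```text
time: 22.9
eef_pos: [0.6566, -0.1112, 0.0151]
tcp_rot: [0.722, 0.692, 0.002, 0.003]
contact_force: [0.4, -0.1, -0.7]
opening: 0.413
```

```bash
python3 -c "
from h import *
go(.6546,-.1112,.014,87.2)"
```

```text
t 22.9 pos [ 656.6 -111.2   15.1] yaw -92.5 open 0.413 F [ 0.4 -0.1 -0.7] q [-0.32  0.5   1.72  0.    0.91 -0.28]
  shift mm [-0.1 -2.   1.1] turn deg [0.3 0.1 0.3] then level shift [-0.1 -2.   1.1]
```

apply_moves([
  [[0,-0.001,0,0,0,0,-0.2],[0,0,0,0,0,0,-0.2],[0,0,0,0,0,0,-0.2],[0,0,-0.03,0,0,0,-0.3],[0,0,-0.03,0,0,0,-0.3],[0,0,-0.02,0,0,0,-0.3],[0.009,-0.036,0,0,0,0,-0.3],[0.009,-0.036,0,0,0,0,-0.3],[0.009,-0.036,0,0,0,0,-0.3],[0.008,-0.036,0,0,0,0,-0.3],[0,0,0,0,0,3.8,-0.3],[0,0,0,0,0,0,-0.3]],
])

```text
time: 24.1
eef_pos: [0.5092, -0.0691, 0.1]
tcp_rot: [0.745, 0.667, 0.004, 0.006]
contact_force: [0.7, -0.6, 0.1]
opening: 0.652
```

```bash
python3 -c "
from h import *
go(.5138,-.0705,.037,83.7)"
```

```text
t 24.1 pos [509.2 -69.1 100. ] yaw -96.4 open 0.652 F [ 0.7 -0.6  0.1] q [-0.33  0.08  2.08  0.    0.97 -0.22]
  shift mm [-0.8  3.8 63.1] turn deg [ 0.8  0.1 -0.1] then level shift [-0.9  4.7 63. ]
```

apply_moves([
  [[-0.001,0.003,0.025,0.8,0.1,0,-0.3],[0.001,0,0.025,0,0,0,-0.3],[0.001,0,0.013,0,0,0,-0.3],[0,0,0,0,0,0,-0.3]],
])

```text
time: 24.5
eef_pos: [0.5168, -0.0699, 0.0385]
tcp_rot: [0.744, 0.669, 0.002, 0.004]
contact_force: [-0.0, -0.4, 0.5]
opening: 0.651
```

```bash
python3 -c "
from h import *
go(.5138,-.0705,.0125,83.7)
cases()"
```

```text
t 24.5 pos [516.8 -69.9  38.5] yaw -96.1 open 0.651 F [-0.  -0.4  0.5] q [-0.33  0.2   2.08 -0.    0.86 -0.22]
  shift mm [-0.9 -3.1 26. ] turn deg [0.4 0.1 0.2] then level shift [-1.  -2.9 26. ]
P rect cx cy long short yaw [ 639.2 -229.2   47.    34.6   29.6] tag None px [406. 225.]
G rect cx cy long short yaw [ 655.8 -111.8   45.5   36.9    0.7] tag [ 657.6 -111.6] px [356. 217.]
```

apply_moves([
  [[-0.001,-0.003,0.012,0.4,0,0,-0.3],[0.001,-0.001,0.01,0,0,0,-0.3],[0,-0.001,0.005,0,0,0,-0.3],[0,0,0.001,0,0,0,-0.3],[0,0,0,0,0,0,1],[0,0,0,0,0,0,1],[0,0,0,0,0,0,1],[0,0,0,0,0,0,1],[0,0,0,0,0,0,1]],
])

```text
time: 25.45
eef_pos: [0.5155, -0.0708, 0.0129]
tcp_rot: [0.743, 0.669, 0.001, 0.005]
contact_force: [0.6, -0.1, 0.1]
opening: 0.413
```

```bash
python3 -c "
from h import *
go(.5138,-.0705,.11,83.7)"
```

```text
t 25.4 pos [515.5 -70.8  12.9] yaw -96.0 open 0.413 F [ 0.6 -0.1  0.1] q [-0.33  0.24  2.09 -0.    0.8  -0.22]
  shift mm [ -0.4  -0.9 -97.1] turn deg [0.5 0.3 0.3] then level shift [  0.1  -1.7 -97.1]
```

apply_moves([
  [[0,0,-0.03,0,0,0,1],[0,0,-0.03,0,0,0,1],[0,0,-0.03,0,0,0,1],[0.025,0.033,0,0,0,0,1],[0.025,0.033,0,0,0,0,1],[0.025,0.033,0,0,0,0,1],[0.024,0.032,0,0,0,0,1],[0,0,0,0,0,-3.2,1],[0,0,0,0,0,0,1]],
])

```text
time: 26.35
eef_pos: [0.6597, 0.018, 0.1069]
tcp_rot: [0.725, 0.689, 0.001, 0.005]
contact_force: [-1.0, -0.2, -0.4]
opening: 0.412
```

```bash
python3 -c "
from h import *
go(.6605,.0166,.043,87.2)"
```

```text
t 26.4 pos [659.7  18.  106.9] yaw -92.9 open 0.412 F [-1.  -0.2 -0.4] q [-0.12  0.37  1.71 -0.    1.05 -0.07]
  shift mm [-1.1  0.3 63.9] turn deg [ 0.5  0.2 -0.1] then level shift [-1.3  0.9 63.9]
```

apply_moves([
  [[-0.001,0,0.025,0.5,0.2,0,1],[0,0,0.025,0,0,0,1],[0,0,0.013,0,0,0,1],[0,0,0,0,0,0,1],[0,0,0,0,0,0,1]],
])

```text
time: 26.85
eef_pos: [0.6593, 0.016, 0.0432]
tcp_rot: [0.726, 0.687, 0.0, 0.001]
contact_force: [1.0, 0.1, 0.0]
opening: 0.412
```

```bash
python3 -c "
from h import *
go(.6605,.0166,.015,87.2)"
```

```text
t 26.9 pos [659.3  16.   43.2] yaw -93.2 open 0.412 F [1.  0.1 0. ] q [-0.13  0.46  1.73 -0.    0.96 -0.07]
  shift mm [ 0.7  1.2 28.2] turn deg [ 0.1  0.  -0.4] then level shift [ 0.7  1.2 28.2]
```

Lowering, and releasing in the same call now that this has tracked reliably.

apply_moves([
  [[0.001,0,0.009,0,0,0,1],[0,0,0.009,0,0,0,1],[0,0,0.006,0,0,0,1],[0,0,0.003,0,0,0,1],[0,0,0.001,0,0,0,1],[0,0,0,0,0,0,1]],
])

```text
time: 27.45
eef_pos: [0.6612, 0.0165, 0.0163]
tcp_rot: [0.727, 0.687, 0.002, 0.003]
contact_force: [-0.6, 0.4, -0.4]
opening: 0.418
```

```bash
python3 -c "
from h import *
go(.6605,.0166,.015,87.2)"
```

```text
t 27.4 pos [661.2  16.5  16.3] yaw -93.2 open 0.418 F [-0.6  0.4 -0.4] q [-0.13  0.49  1.73 -0.    0.91 -0.07]
  shift mm [ 0.  -0.7  1.3] turn deg [ 0.4  0.1 -0.4] then level shift [ 0.  -0.7  1.3]
```

apply_moves([
  [[0,0,0,0,0,0,-0.2],[0,0,0,0,0,0,-0.2],[0,0,0,0,0,0,-0.2],[0,0,-0.03,0,0,0,-0.3],[0,0,-0.03,0,0,0,-0.3],[0,0,-0.03,0,0,0,-0.3],[-0.018,-0.038,0,0,0,0,-0.3],[-0.018,-0.038,0,0,0,0,-0.3],[-0.017,-0.038,0,0,0,0,-0.3],[-0.016,-0.038,0,0,0,0,-0.3],[-0.016,-0.038,0,0,0,8,-0.3],[0,0,0,0,0,8,-0.3]],
])

```text
time: 28.65
eef_pos: [0.4625, -0.0595, 0.1112]
tcp_rot: [0.817, 0.576, 0.005, 0.006]
contact_force: [0.9, 0.9, -0.4]
opening: 0.648
```

```bash
python3 -c "
from h import *
go(.4242,-.068,.037,70.7)"
```

```text
t 28.6 pos [462.5 -59.5 111.2] yaw -109.6 open 0.648 F [ 0.9  0.9 -0.4] q [-0.35 -0.05  2.18  0.    0.99 -0.01]
  shift mm [-20.9 -34.4  73.7] turn deg [ 0.9 -0.1 -0.3] then level shift [-20.7 -33.3  74.2]
```

apply_moves([
  [[-0.01,-0.017,0,0.9,0,0,-0.3],[-0.01,-0.017,0.02,0,0,0,-0.3],[0,0,0.02,0,0,0,-0.3],[0,0,0.01,0,0,0,-0.3],[0,0,0,0,0,0,-0.3]],
])

```text
time: 29.15
eef_pos: [0.423, -0.0685, 0.0628]
tcp_rot: [0.819, 0.574, 0.003, 0.003]
contact_force: [0.4, 0.7, -0.1]
opening: 0.654
```

```bash
python3 -c "
from h import *
go(.4242,-.068,.0125,70.7)"
```

```text
t 29.1 pos [423.  -68.5  62.8] yaw -109.9 open 0.654 F [ 0.4  0.7 -0.1] q [-0.4  -0.05  2.29  0.    0.9  -0.05]
  shift mm [ 0.8  0.6 50.3] turn deg [ 0.5 -0.  -0.6] then level shift [ 0.8  1.  50.3]
```

apply_moves([
  [[0.001,-0.001,0.015,0.5,0,0,-0.3],[0.001,-0.001,0.015,0,0,0,-0.3],[0,-0.001,0.012,0,0,0,-0.3],[0,0,0.005,0,0,0,-0.3],[0,0,0.002,0,0,0,-0.3],[0,0,0,0,0,0,-0.3]],
])

```text
time: 29.75
eef_pos: [0.4262, -0.0668, 0.0162]
tcp_rot: [0.818, 0.575, 0.002, 0.003]
contact_force: [-0.2, -0.3, -0.7]
opening: 0.652
```

```bash
python3 -c "
from h import *
go(.4242,-.068,.0125,70.7)"
```

```text
t 29.8 pos [426.2 -66.8  16.2] yaw -109.8 open 0.652 F [-0.2 -0.3 -0.7] q [-0.39  0.06  2.29  0.    0.78 -0.05]
  shift mm [-1.8 -1.5  3.6] turn deg [ 0.4 -0.  -0.5] then level shift [-1.8 -1.5  3.7]
```

apply_moves([
  [[-0.002,-0.002,0.004,0,0,0,-0.3],[0,0,0.001,0,0,0,-0.3],[0,0,0,0,0,0,1],[0,0,0,0,0,0,1],[0,0,0,0,0,0,1],[0,0,0,0,0,0,1],[0,0,0,0,0,0,1]],
])

```text
time: 30.45
eef_pos: [0.4251, -0.0689, 0.0127]
tcp_rot: [0.818, 0.575, 0.003, 0.005]
contact_force: [0.4, -0.5, 0.1]
opening: 0.414
```

```bash
python3 -c "
from h import *
go(.6575,-.0473,.0125,87.2)"
```

```text
t 30.4 pos [425.1 -68.9  12.7] yaw -109.8 open 0.414 F [ 0.4 -0.5  0.1] q [-0.4   0.06  2.3   0.    0.77 -0.05]
  shift mm [ 99.  211.3   2.6] turn deg [  0.7   0.1 -17. ] then level shift [3.290e+01 2.311e+02 2.000e-01]
```

apply_moves([
  [[0,0,-0.03,0,0,0,1],[0,0,-0.03,0,0,0,1],[0,0,-0.03,0,0,0,1],[0.016,0.035,0,0,0,0,1],[0.016,0.035,0,0,0,0,1],[0.016,0.035,0,0,0,0,1],[0.016,0.035,0,0,0,0,1],[0.016,0.035,0,0,0,0,1],[0.014,0.03,0,0,0,0,1],[0,0,0,0,0,-8.5,1],[0,0,0,0,0,-8.5,1],[0,0,0,0,0,0,1]],
])

```text
time: 31.65
eef_pos: [0.6561, -0.0471, 0.1067]
tcp_rot: [0.722, 0.692, 0.003, 0.005]
contact_force: [0.1, 0.4, -1.2]
opening: 0.416
```

```bash
python3 -c "
from h import *
go(.6575,-.0473,.043,87.2)
cases()"
```

```text
t 31.6 pos [656.1 -47.1 106.7] yaw -92.4 open 0.416 F [ 0.1  0.4 -1.2] q [-0.23  0.36  1.72 -0.    1.05 -0.18]
  shift mm [ 0.1  0.7 63.8] turn deg [0.6 0.2 0.4] then level shift [-0.1  1.4 63.7]
P rect cx cy long short yaw [ 639.3 -229.2   46.8   33.5   28.4] tag None px [406. 225.]
```

apply_moves([
  [[0,0,0.025,0.6,0.2,0.4,1],[0,0,0.025,0,0,0,1],[0,0,0.013,0,0,0,1],[0,0,0,0,0,0,1],[0,0,0,0,0,0,1]],
])

```text
time: 32.2
eef_pos: [0.6558, -0.0474, 0.0431]
tcp_rot: [0.729, 0.684, 0.001, 0.0]
contact_force: [0.3, 0.2, 0.6]
opening: 0.415
```

```bash
python3 -c "
from h import *
go(.6575,-.0473,.015,87.2)"
```

```text
t 32.2 pos [655.8 -47.4  43.1] yaw -93.7 open 0.415 F [0.3 0.2 0.6] q [-0.23  0.45  1.73  0.    0.96 -0.16]
  shift mm [ 0.2  1.7 28.1] turn deg [ 0.1 -0.  -0.9] then level shift [ 0.2  1.7 28.1]
```

apply_moves([
  [[0,0.001,0.009,0,0,-0.9,1],[0,0,0.009,0,0,0,1],[0,0,0.006,0,0,0,1],[0,0,0.003,0,0,0,1],[0,0,0.001,0,0,0,1],[0,0,0,0,0,0,1]],
])

```text
time: 32.8
eef_pos: [0.6589, -0.0479, 0.0161]
tcp_rot: [0.724, 0.69, 0.002, 0.002]
contact_force: [0.0, -0.9, -0.4]
opening: 0.413
```

```bash
python3 -c "
from h import *
go(.6575,-.0473,.015,87.2)"
```

```text
t 32.8 pos [658.9 -47.9  16.1] yaw -92.8 open 0.413 F [ 0.  -0.9 -0.4] q [-0.23  0.49  1.73  0.    0.91 -0.18]
  shift mm [ 0.5 -1.5  1.1] turn deg [0.4 0.  0. ] then level shift [ 0.5 -1.5  1.1]
```

apply_moves([
  [[0,0,0,0,0,0,-0.2],[0,0,0,0,0,0,-0.2],[0,0,0,0,0,0,-0.2],[0,0,-0.03,0,0,0,-0.3],[0,0,-0.03,0,0,0,-0.3],[0,0,-0.03,0,0,0,-0.3],[-0.038,-0.002,0,0,0,0,-0.3],[-0.038,-0.002,0,0,0,0,-0.3],[-0.038,-0.002,0,0,0,0,-0.3],[-0.038,-0.002,0,0,0,0,-0.3],[0,0,0,0,0,-8,-0.3],[0,0,0,0,0,-8,-0.3]],
])

```text
time: 34.0
eef_pos: [0.645, -0.2052, 0.115]
tcp_rot: [0.616, 0.787, 0.003, 0.007]
contact_force: [-0.6, -0.1, -0.3]
opening: 0.647
```

apply_moves([
  [[0,0,0,0,0,-8,-0.3],[0,0,0,0,0,-7,-0.3],[0,0,0,0,0,0,-0.3]],
])

```text
time: 34.3
eef_pos: [0.6451, -0.207, 0.1161]
tcp_rot: [0.504, 0.863, 0.002, 0.008]
contact_force: [0.0, -0.2, 0.2]
opening: 0.649
```

```bash
python3 -c "
from h import *
go(.6394,-.2294,.037,118.7)
im=ctrl.read_camera('side'); cv2.imwrite('pics/s5.png',cv2.resize(im[150:330,210:450,::-1],None,fx=3,fy=3))"
```

```text
t 34.3 pos [ 645.1 -207.   116.1] yaw -60.6 open 0.649 F [ 0.  -0.2  0.2] q [-0.46  0.39  1.66  0.    1.07 -0.98]
  shift mm [-15.7 -16.8  79.1] turn deg [0.7 0.7 0.7] then level shift [-17.  -15.7  79.1]
```

View pics/s5.png

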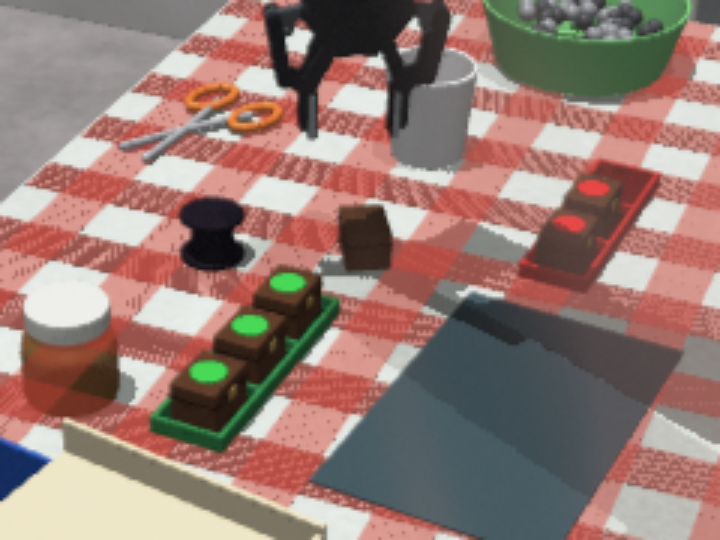

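The side crop shows three green cases seated in the green rack at (208,385), (250,340) and (288,300). Two red ones sit in the red rack at (570,235) and (595,195). The mat is empty and the plain case stands at (365,237).

apply_moves([
  [[-0.016,-0.016,0.02,0.7,0.7,0.7,-0.3],[0.001,0,0.025,0,0,0,-0.3],[0.001,0,0.02,0,0,0,-0.3],[0,0,0.01,0,0,0,-0.3],[0,0,0,0,0,0,-0.3]],
])

```text
time: 34.85
eef_pos: [0.6402, -0.2281, 0.0417]
tcp_rot: [0.516, 0.857, -0.0, 0.003]
contact_force: [0.3, 0.4, -0.1]
opening: 0.646
```

```bash
python3 -c "
from h import *
go(.6394,-.2294,.0115,118.7)"
```

```text
t 34.9 pos [ 640.2 -228.1   41.7] yaw -62.1 open 0.646 F [ 0.3  0.4 -0.1] q [-0.49  0.49  1.68 -0.    0.97 -0.98]
  shift mm [-0.6 -1.4 30.2] turn deg [ 0.1  0.3 -0.8] then level shift [-0.8 -1.3 30.2]
```

apply_moves([
  [[0,-0.001,0.012,0,0.3,-0.8,-0.3],[0,-0.001,0.012,0,0,0,-0.3],[0,0,0.006,0,0,0,-0.3],[0,0,0.001,0,0,0,-0.3],[0,0,0,0,0,0,1],[0,0,0,0,0,0,1],[0,0,0,0,0,0,1],[0,0,0,0,0,0,1],[0,0,0,0,0,0,1]],
])

```text
time: 35.75
eef_pos: [0.6414, -0.23, 0.0127]
tcp_rot: [0.51, 0.86, 0.001, 0.004]
contact_force: [-0.9, -0.0, -0.2]
opening: 0.413
```

```bash
python3 -c "
from h import *
go(.4717,-.0692,.09,90)"
```

```text
t 35.8 pos [ 641.4 -230.    12.7] yaw -61.3 open 0.413 F [-0.9 -0.  -0.2] q [-0.49  0.53  1.68  0.    0.92 -1.  ]
  shift mm [222.1 -71.  -78.9] turn deg [ 0.4  0.2 28.7] then level shift [ 160.8 -169.7  -77.3]
```

apply_moves([
  [[0,0,-0.03,0,0,0,1],[0,0,-0.03,0,0,0,1],[0,0,-0.03,0,0,0,1],[0.037,-0.012,0,0,0,0,1],[0.037,-0.012,0,0,0,0,1],[0.037,-0.012,0,0,0,0,1],[0.037,-0.012,0,0,0,0,1],[0.037,-0.012,0,0,0,0,1],[0.037,-0.012,0,0,0,0,1],[0,0,0.02,0,0,0,1],[0,0,0.02,0,0,0,1],[0,0,0,0,0,0,1]],
])

```text
time: 36.95
eef_pos: [0.4651, -0.0644, 0.0656]
tcp_rot: [0.51, 0.86, 0.002, 0.008]
contact_force: [0.7, -0.3, -1.1]
opening: 0.415
```

```bash
python3 -c "
from h import *
go(.4717,-.0692,.0147)"
```

```text
t 37.0 pos [465.1 -64.4  65.6] yaw -61.3 open 0.415 F [ 0.7 -0.3 -1.1] q [-0.35  0.04  2.2   0.    0.89 -0.86]
  shift mm [-6.8  2.9 51. ] turn deg [ 0.7  0.6 -0. ] then level shift [-7.3  3.5 50.9]
```

apply_moves([
  [[-0.005,0.001,0.015,0.7,0.6,0,1],[0,0,0.014,0,0,0,1],[0,0,0.01,0,0,0,1],[0,0,0.006,0,0,0,1],[0,0,0.003,0,0,0,1],[0,0,0,0,0,0,1]],
])

```text
time: 37.55
eef_pos: [0.4725, -0.0702, 0.0202]
tcp_rot: [0.51, 0.86, -0.0, 0.003]
contact_force: [0.3, 0.1, 0.3]
opening: 0.413
```

```bash
python3 -c "
from h import *
go(.4717,-.0692,.0147)"
```

```text
t 37.5 pos [472.5 -70.2  20.2] yaw -61.3 open 0.413 F [0.3 0.1 0.3] q [-0.36  0.15  2.18 -0.    0.81 -0.86]
  shift mm [ 1.3 -0.2  5.5] turn deg [ 0.2  0.3 -0. ] then level shift [ 1.3 -0.2  5.5]
```

apply_moves([
  [[0.001,0,0.004,0,0,0,1],[0,0,0.002,0,0,0,1],[0,0,0.001,0,0,0,1],[0,0,0,0,0,0,-0.2],[0,0,0,0,0,0,-0.3],[0,0,0,0,0,0,-0.3],[0,0,0,0,0,0,-0.3],[0,0,-0.03,0,0,0,-0.3],[0,0,-0.045,0,0,0,-0.3],[0,0,-0.045,0,0,0,-0.3],[0,0,-0.045,0,0,0,-0.3],[0,0,-0.045,0,0,0,-0.3]],
])

```text
time: 38.75
eef_pos: [0.4665, -0.0671, 0.2233]
tcp_rot: [0.51, 0.86, -0.001, -0.005]
contact_force: [0.8, -0.4, 0.5]
opening: 0.647
```

apply_moves([
  [[0.04,0.014,0,0,0,0,-0.3],[0.04,0.014,0,0,0,0,-0.3],[0.04,0.014,0,0,0,0,-0.3],[0.04,0.014,0,0,0,0,-0.3],[0.04,0.014,0,0,0,0,-0.3],[0.04,0.014,0,0,0,0,-0.3],[0.04,0.014,0,0,0,0,-0.3],[0.04,0.014,0,0,0,0,-0.3],[0.04,0.014,0,0,0,0,-0.3],[0.04,0.014,0,0,0,0,-0.3]],
])

```text
time: 39.75
eef_pos: [0.4031, 0.3609, 0.2356]
tcp_rot: [0.515, 0.857, 0.004, 0.01]
contact_force: [0.4, 0.2, -0.3]
opening: 0.653
```

```bash
python3 -c "
from h import *
go(.2,.62,.25)
cases()"
```

```text
t 39.8 pos [403.1 360.9 235.6] yaw -62.0 open 0.653 F [ 0.4  0.2 -0.3] q [ 0.55 -0.02  1.91 -0.01  1.24  0.07]
  shift mm [323.9 -57.5 -19.4] turn deg [ 1.   0.7 -0. ] then level shift [324.2 -57.8 -14.4]
P rect cx cy long short yaw [473.7 -70.7  44.3  34.6  28.6] tag None px [338. 294.]
G rect cx cy long short yaw [ 655.8 -111.8   45.5   36.9    0.7] tag [ 657.6 -111.7] px [356. 217.]
G rect cx cy long short yaw [658.  -47.9  45.8  37.   -1.7] tag [659.4 -47.6] px [329. 216.]
G rect cx cy long short yaw [660.9  16.5  47.7  37.   -2.9] tag [661.8  17. ] px [302. 214.]
```

apply_moves([
  [[0.04,-0.007,-0.002,0,0,0,-0.3],[0.04,-0.007,-0.002,0,0,0,-0.3],[0.04,-0.007,-0.002,0,0,0,-0.3],[0.04,-0.007,-0.002,0,0,0,-0.3],[0.04,-0.007,-0.002,0,0,0,-0.3],[0.04,-0.007,-0.002,0,0,0,-0.3],[0.04,-0.007,-0.002,0,0,0,-0.3],[0.04,-0.007,-0.002,0,0,0,-0.3],[0,0,0,0,0,0,-0.3]],
])

```text
time: 40.7
eef_pos: [0.1912, 0.6327, 0.2471]
tcp_rot: [0.513, 0.858, 0.006, 0.008]
contact_force: [0.7, 0.4, -0.6]
opening: 0.648
```

```bash
python3 -c "
from h import *
go(.2,.62,.25)
im=ctrl.read_camera('top'); cases(im)
cv2.imwrite('pics/f1.png',cv2.resize(im[120:350,130:530,::-1],None,fx=2,fy=2,interpolation=cv2.INTER_CUBIC))
t=(cv2.imread('pics/top0.png')[:,:,::-1].astype(int)-im)
im=ctrl.read_camera('side'); cv2.imwrite('pics/f2.png',im[:,:,::-1])
B=4;I=cv2.resize(ctrl.read_camera('top')[270:315,405:505],None,fx=B,fy=B,interpolation=cv2.INTER_CUBIC);H=hsv(I).astype(int)
m=((H[...,0]<8)|(H[...,0]>172))&(H[...,1]>150)&(H[...,2]>150)
for c in blobs(cv2.morphologyEx(m.astype(np.uint8),cv2.MORPH_OPEN,np.ones((15,15))),200):
    q=c.reshape(-1,2).mean(0)/B+[405,270]; print('red tag',w('top',[q],.038),cv2.contourArea(c))
"
```

```text
t 40.7 pos [191.2 632.7 247.1] yaw -61.7 open 0.648 F [ 0.7  0.4 -0.6] q [ 1.13  0.24  1.6  -0.02  1.29  0.64]
  shift mm [-15.3   1.8  -2.8] turn deg [ 1.   0.4 -0. ] then level shift [-15.3   1.7  -2.9]
P rect cx cy long short yaw [473.9 -70.8  44.5  34.4  29.1] tag None px [338. 294.]
G rect cx cy long short yaw [ 655.8 -111.8   45.5   36.9    0.7] tag [ 657.7 -111.5] px [356. 217.]
G rect cx cy long short yaw [657.9 -48.   46.1  36.7  -2.6] tag [659.4 -47.5] px [329. 216.]
G rect cx cy long short yaw [660.7  16.5  47.8  37.4  -2.7] tag [661.8  17. ] px [302. 214.]
red tag [[ 0.48543778 -0.34644065]] 1098.5
red tag [[ 0.48849232 -0.2817614 ]] 1087.0
```

View pics/f1.png

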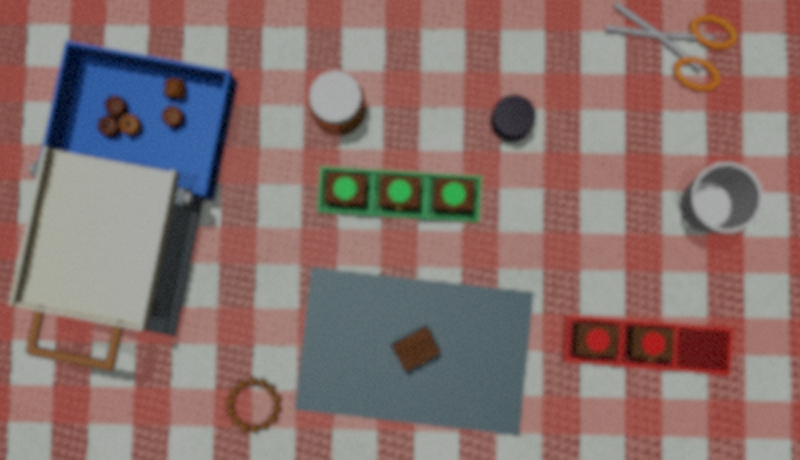

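View pics/f2.png

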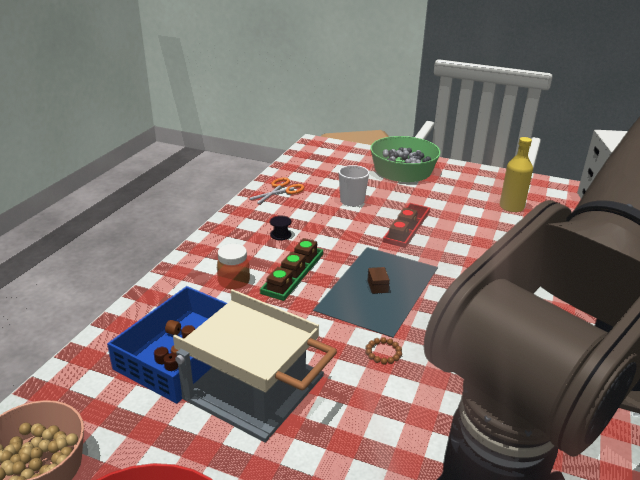

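Top view: five beads are in the basket and the tray is level. Three green cases are in the green rack, two red in the red rack, and the plain case is at the middle of the mat at (415,350). The bystanders are in place and the arm is clear, and the side view agrees. Handing in.

```bash
python3 -c "
from plant import ctrl
print(ctrl.sign_off())"
```

```text
the job is handed in; nothing more can be done
None
```

The job is done and handed in at about 41 s of the 208 s allowed. I got no verdict back.

- **Tray:** I pinched the handle and lifted it to about 0.84 rad. All five beads slid into the blue basket, and I lowered the tray until it rested level.
- **Cases:** The three green-tagged cases are in the green rack and the two red-tagged ones are in the red rack, in the +64 and middle pockets. The untagged case is on the mat middle.

**Last checks from the cameras:**
- Every tagged case is within about 3 mm of its pocket centre, and the untagged case is about 3 mm from the mat middle.
- The top view shows all five beads in the basket and the tray empty and level.
- The bracelet, spool, jar and cup look unmoved. I judged these by eye against the start pictures and did not measure them.
- Nothing was touching the gripper, which is parked clear at the side.

I did not measure the case heights in the pockets; "flat" rests on the side view and the lid outlines. When I set down the first red case the contact reading was about 16 N and the gripper went about 2 mm lower than planned. That case still measured on target afterwards. I saw no case knocked aside and no slackening of the grip.

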